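# Press a dowel home with locking pliers and release them

### The job

Stand the dowelled wooden block upright on the base plate between the open jaws of the bolted-down locking pliers, dowel towards the moving jaw, gently slid along until the block has pushed the stop plate fully home, and snug against the fixed jaw. Squeeze the handle, no harder than needed, until it goes over centre and stays locked by itself with the dowel pressed in flush by the jaw; then let go and gently flick the release lever (do not pull the handle) so that the pliers spring open, leaving the block in place and the other things on the bench undisturbed.

Things in the scene. Friction and masses are not known exactly. Their poses are not given: they have to be found in the camera images.
- block_center (a point): Centre of the loose pale wooden block, upright on the bench: x width 40, y width 44, height 70 mm (this point is 35 mm up), about 0.1 kg. A 10 mm thick dowel sticks out 8 to 10 mm from the middle of its -x face, 26 mm above the underside.
- dowel (a joint): How far the dowel has gone into the block: 0 = 10 mm proud, 0.010 = flush and bottomed; starts at 0 to 0.002. It slides stiffly (about 5 N) and stays where it is pushed. Only the jaw is to press it, not the fingers.
- pliers: Base plate (125 x 150 x 12 mm, bolted down) of steel locking pliers that lie flat on it. Origin at bench height under the rivet; +y runs along the handles to their tail, -y to the jaws; +x is the squeezing direction; z up. All on the plate is swung about the rivet by up to 0.04 rad either way, differently each time, which no reading shows: the figures here are for no swing.
- nest (a point): Spot on the plate (12 mm up), x = +4, y = -70 mm in its frame, where the seated block's underside is centred on average: its +x face on the fixed jaw (wall facing -x at x = 24, y -110 to -10 mm, 48 mm high) and its +y face on the stop plate pushed home, then at y = -48 mm, give or take 6 mm by an unmeasured setting.
- stop (a joint): How far the stop plate (34 mm wide, x -12 to 22 mm, 47 mm high, facing -y) has been pushed to +y: 0 = out, 0.003 m = home on its solid backing. It gives at about 1.5 N and stays where it is pushed. Push it with the block only, not the fingers; over 15 N damages it.
- handle_place (a point): Where to squeeze the open moving handle: mid-bar, 115 mm from the rivet, 38 mm above bare bench. The bar is 9 mm wide, 18 tall, ends 152 mm from the rivet. The fixed handle is a like bar at x = +11, y 15 to 150 mm, itself up to 4 mm off here, unmeasured. Over both bars: 51 mm open, 31 locked, 4 mm more or less. No part of the pliers is over 51 mm high. This point stays put.
- handle (a joint): Angle of the moving handle about the rivet: 0 = open, 0.145 = dead centre, 0.17 rad = locked on its stop, its bar then centred at x = -11 mm; it turns to +x. A spring holds it open. Squeezing at 115 mm takes up to about 13 N, then past dead centre it snaps to the stop and stays, the dowel flush. Over 45 N bends the handle.
- jaw (a joint): Angle of the moving jaw about its upright pin at x = -20, y = 0 mm: 0 = open, 0.34 rad = closed; it follows the handle and swings to +x. Its pad, 24 mm wide at y = -70 mm, 38 mm up, clears the dowel of a seated block by 8 mm or more when open and lies flush on the block's face when locked.
- lever (a joint): Angle of the release lever about its upright pin at the tail, 160 mm from the rivet: 0 = at rest, stop at 0.75 rad; grows as the paddle is pushed to +x. When locked, about 0.35 rad (0.3 to 0.45) throws the handle back over centre and it springs open to -x. Needs about 2 to 4 N, springs back when let go; over 20 N bends it.
- lever_place (a point): Point on the resting lever's paddle 50 mm beyond its pin (y = 210 mm, x = 0), 38 mm up; it does not move with the lever. The paddle is an upright steel strip 5 mm thick (x), 22 mm tall, from 5 to 57 mm beyond the pin, ending in a 10 mm thick round, over bare bench.
Things that resemble listed ones, but are neither listed nor needed, are in the scene too. What is shaped like the part that bears block_center but turquoise or yellow is not meant.

How it is judged:
By the outcome, as a careful person would: the job done as asked, in the order asked, and still so for the second after the job is handed in, with the robot touching nothing.
It also fails if it takes over 69 s, if anything falls off the work surface, if the arm or the gripper's body presses on something with over 40 N, if the wrist force passes 120 N, or if a joint passes its speed limit or range.

### The arm

A 7-joint arm with a two-finger parallel gripper is mounted at the origin on the work surface. World frame = base frame: x ahead of the robot, y to its left, z up, the work surface at z = 0. Lengths are in m, angles in rad, forces in N, time in s.
With the tool pointing down it reaches from about 0.425 to 0.925 m from the base axis. Payload 6.8 kg.
Tool frame: the origin (TCP) lies at the very end of the fingers, on their centre line; the grasp point (between the pads) lies r.grasp_offset behind it (r.grasp_offset is the distance from the TCP to the grasp point, in m); z points along the fingers, y is the direction in which the jaws open and shut (so a half turn about z gives the same grasp; the last joint's range is limited). The gripper opens to 85 mm and grips with 20 to 120 N. Pads are 22 mm wide; open, the fingers measure 114 mm over their backs; the gripper's body (76 mm by 85 mm) begins 54 mm behind the grasp point. The pads swing forward as they close: fully open they stand 13 mm farther back than shut.
Start: joints at [1.018, 0.477, 0.022, 1.555, -0.011, 1.109, -0.083], TCP at [0.29, -0.609, 0.231] pointing down, gripper open.
Joint ranges: [-2.96, 2.96], [-0.34, 2.1], [-1.41, 1.46], [0.24, 2.44], [-1.37, 4.51], [0.17, 1.92], [-2.96, 2.96]. Speed limits (rad/s): [2.39, 2.39, 3.14, 3.14, 3.14, 3.14, 3.14].

### API

Orientations are given as a rotation vector (axis times angle).
In Python, from bench import r gives the robot as it stands.
- The arm moves only by the shell command python3 -m jog 'ROWS' [FORCE]. ROWS is JSON, one flat list of numbers, 7 for each row, row after row: the turn, a rotation vector about the tool's x, y, z normalised to -1 to 1, where 1 is 180 degrees, then the shift along the tool's x, y, z normalised to -1 to 1, where 1 is 200 mm, then the opening, from 0 (shut) to 1 (fully open). In form: [wx, wy, wz, x, y, z, hand, wx, wy, wz, x, y, z, hand, ...]. A call has 1 to 12 rows; each row is the pose to reach, as a shift and turn from the pose measured when the call began, along the tool's axes at that moment, turning the shorter way round; what a row does not reach only later rows make up. A row lasts 1/10 s, in which the tool goes at most 50 mm and 8.59 degrees, less where a joint would pass 70% of its speed; a pose out of reach is approached as far as the arm can. A call with a number of a shift or a turn outside -1 to 1 is refused whole. A call with a gripper value outside its range is refused whole. The fingers move at their own pace and stop on an object; FORCE is the grip in N (left out, the last holds). Time passes only in rows, so rows that repeat a pose let the fingers close. It gives the time, the measured TCP pose, the force and the opening at its end, in the units of the state.
- r.get_obs(): the state, without advancing time (a new reading comes with each control period).
- r.grab_frame(name): name is "scene" or "top" or "wrist"; returns the picture (480x640x3 uint8, red, green, blue); there is no depth.
- r.calibration(name): a dict with "K" (3x3 intrinsics, pixels), "origin" and "rotation" of the camera in the world; the wrist camera has in their place "T_tool_cam" (4x4, takes a point from camera to tool coordinates, whose origin is the TCP and whose axes are the flange's). Camera axes: x right, y up, looking along -z (the intrinsics and any distortion apply to the point x, -y, -z); pixel columns grow to the right and rows downward; lengths in m; the calibration is good to about 2 mm. The wrist camera is an equidistant fisheye: a pixel r from the principal point sees the ray r / f radians off the axis. A picture is of the moment at which its call begins: read the wrist's pose just before it. calibration takes no time and is no camera call.
- r.hand_in(): hands the job in, once; it reports no verdict.
The state is a dict: "clock": time; "joints": joint angles; "qvel": joint speeds; "tau": joint torques, N m; "tcp_pos": TCP position; "orientation": TCP orientation; "contact_force": force on the tool from outside, world axes, zero at the start; "moment": the same for the moment, N m; "grip_width": finger opening in m.
Only numpy, scipy, OpenCV 4.12 (cv2) and the standard library are available. Lean on these libraries where they do the work, as an engineer would, in place of code of your own. Each camera call takes 0.05 s, during which the arm holds its last target.

## Working session

There is one attempt and no reset: what is moved stays moved. The work goes in short steps, Python scripts to look and compute and a shell command to move; the robot and the scene stay as the last step left them, time stands still between calls to the robot, and variables do not carry over. Pictures are saved under pics/ and viewed, and the job is handed in when it is done.

```bash
ls -la; mkdir -p pics
python3 - <<'E'
from bench import r
import cv2,json
o=r.get_obs();print(o, r.grasp_offset)
for n in ("scene","top","wrist"):
    print(n,r.calibration(n))
    f=r.grab_frame(n);cv2.imwrite(f"pics/{n}0.png",f[:,:,::-1])
E
```

```text
total 12
drwxr-xr-x  3 agent agent 4096 Dec  7 01:33 .
drwxr-xr-x 23 root  root  4096 Dec  7 01:33 ..
drwxr-xr-x  2 agent agent 4096 Dec  7 01:33 pics
{'clock': 0.0, 'joints': array([ 1.01788193,  0.47775933,  0.02233612,  1.55649245, -0.0114854 ,
        1.10929744, -0.08309267]), 'qvel': array([-2.51801197e-03, -2.54062737e-04,  5.91318090e-04, -2.21368841e-03,
        6.60956379e-05,  2.06224263e-03, -2.55037495e-03]), 'tau': array([ 2.22103654e-04, -5.96451008e+01,  1.60784416e+00, -2.81195498e+01,
        1.24150506e-02,  9.37651290e-03,  3.07658991e-05]), 'tcp_pos': array([ 0.29016585, -0.6087722 ,  0.23033568]), 'orientation': array([-3.06249740e+00, -6.92640308e-01,  8.55604497e-04]), 'contact_force': array([-1.00644672,  0.9634737 ,  0.25671331]), 'moment': array([0.03370911, 0.05841438, 0.03095853]), 'grip_width': 0.08561457275209006} 0.0187
scene {'K': array([[492.93745348,   0.        , 317.60745215],
       [  0.        , 492.93745348, 243.5191261 ],
       [  0.        ,   0.        ,   1.        ]]), 'origin': array([ 1.32805327, -0.17272391,  0.62202095]), 'rotation':
[... 151 characters left out ...]
2309],
       [  0.        ,   0.        ,   1.        ]]), 'origin': array([ 0.46649562, -0.09431579,  1.04518366]), 'rotation': array([ 0.03942662, -0.0481655 , -1.55362181])}
wrist {'K': array([[371.64829954,   0.        , 321.17810839],
       [  0.        , 371.64829954, 242.60631729],
       [  0.        ,   0.        ,   1.        ]]), 'T_tool_cam': array([[-2.30731744e-04,  9.64613549e-01,  2.63667685e-01,
         6.68420739e-02],
       [ 9.99999948e-01,  2.82253800e-04, -1.57524454e-04,
        -1.75279375e-03],
       [-2.26371428e-04,  2.63667635e-01, -9.64613564e-01,
        -1.41915785e-01],
       [ 0.00000000e+00,  0.00000000e+00,  0.00000000e+00,
         1.00000000e+00]])}
```

View pics/scene0.png

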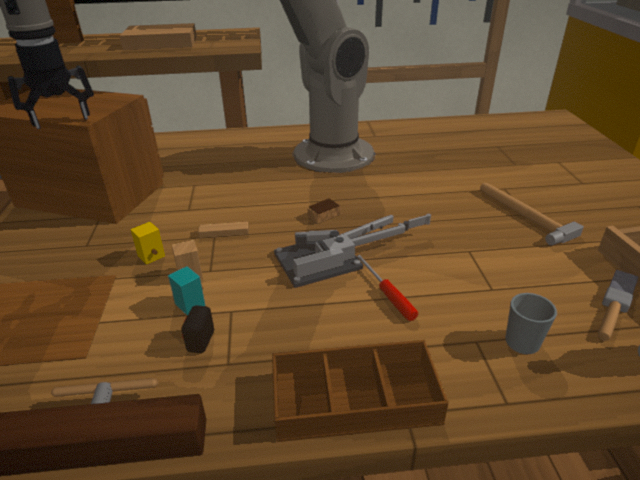

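View pics/top0.png

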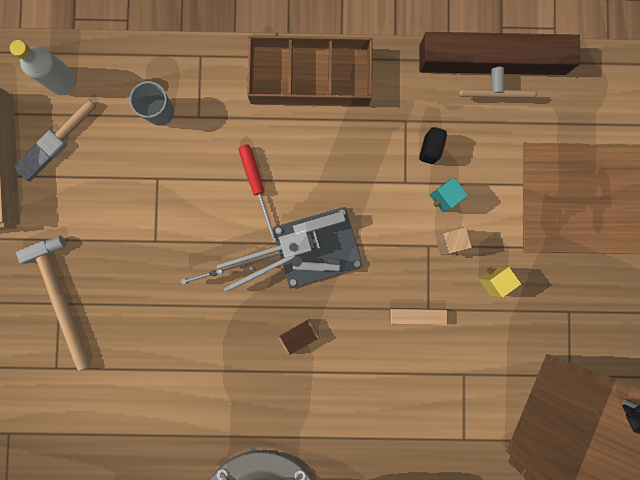

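View pics/wrist0.png

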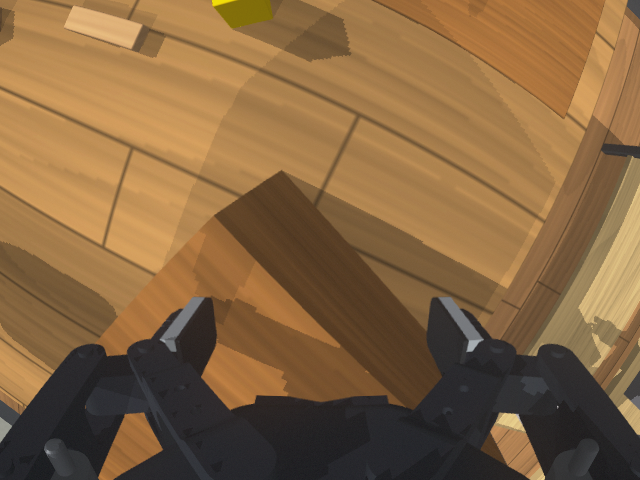

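```bash
cat > h.py <<'E'
import numpy as np, cv2
from bench import r
from scipy.spatial.transform import Rotation as R
def cam(n,o=None):
    c=r.calibration(n);K=np.array(c['K'])
    if n!='wrist': return K,np.array(c['origin']),R.from_rotvec(c['rotation']).as_matrix()
    o=o or r.get_obs();T=np.eye(4);T[:3,:3]=R.from_rotvec(o['orientation']).as_matrix();T[:3,3]=o['tcp_pos']
    M=T@c['T_tool_cam'];return K,M[:3,3],M[:3,:3]
def ray(n,u,v,o=None):
    K,p,M=cam(n,o);x=(u-K[0,2])/K[0,0];y=(v-K[1,2])/K[1,1]
    if n=='wrist':
        t=np.hypot(x,y);s=np.sinc(t/np.pi);d=np.array([x*s,-y*s,-np.cos(t)])
    else: d=np.array([x,-y,-1.])
    d=M@d;return p,d/np.linalg.norm(d)
def onz(n,u,v,z,o=None):
    p,d=ray(n,u,v,o);return p+d*(z-p[2])/d[2]
def proj(n,P,o=None):
    K,p,M=cam(n,o);q=M.T@(np.asarray(P)-p);x,y,z=q[0],-q[1],-q[2]
    if n=='wrist':
        rr=np.hypot(x,y);t=np.arctan2(rr,z);k=t/max(rr,1e-9);return K[0,0]*x*k+K[0,2],K[1,1]*y*k+K[1,2]
    return K[0,0]*x/z+K[0,2],K[1,1]*y/z+K[1,2]
def tri(a,b):
    (p,d),(q,e)=a,b
    A=np.stack([d,-e],1);s=np.linalg.lstsq(A,q-p,rcond=None)[0]
    m,n=p+d*s[0],q+e*s[1];return (m+n)/2,np.linalg.norm(m-n)
def crop(f,u0,v0,w,h,k,name):
    cv2.imwrite(name,cv2.resize(f[v0:v0+h,u0:u0+w],None,fx=k,fy=k,interpolation=cv2.INTER_CUBIC))
E
python3 - <<'E'
from h import *
f=cv2.imread('pics/top0.png');crop(f,170,190,200,120,4,'pics/tc.png');crop(f,380,160,160,120,5,'pics/tb.png')
f=cv2.imread('pics/scene0.png');crop(f,120,190,160,120,5,'pics/sb.png');crop(f,260,190,190,110,4,'pics/sc.png')
E
```

```text
(no output)
```

View pics/tc.png

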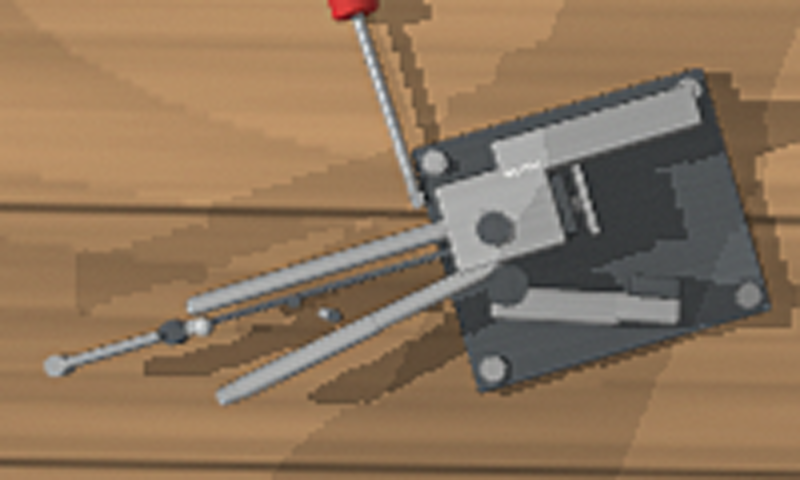

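View pics/tb.png

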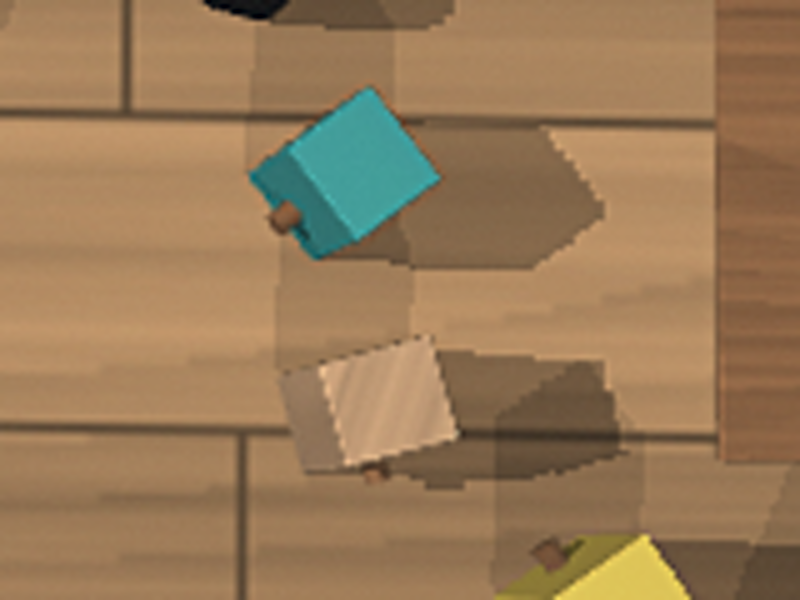

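View pics/sb.png

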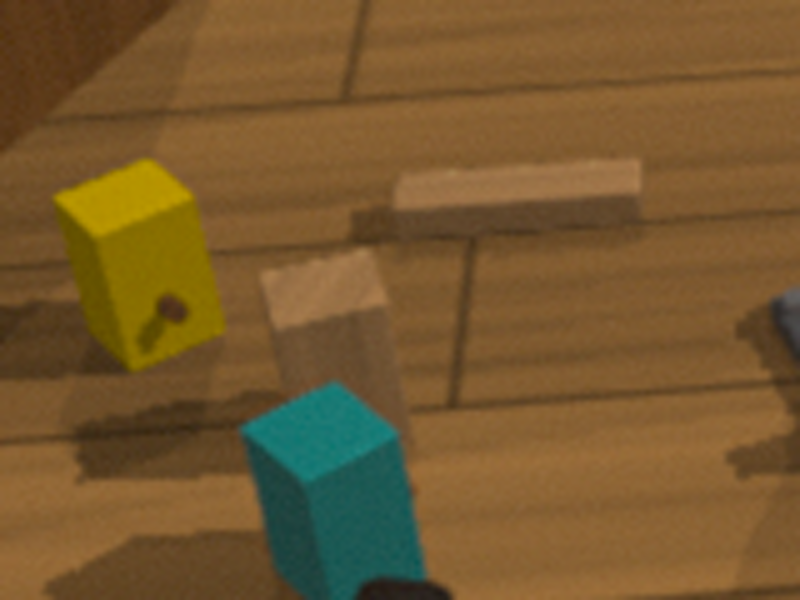

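View pics/sc.png

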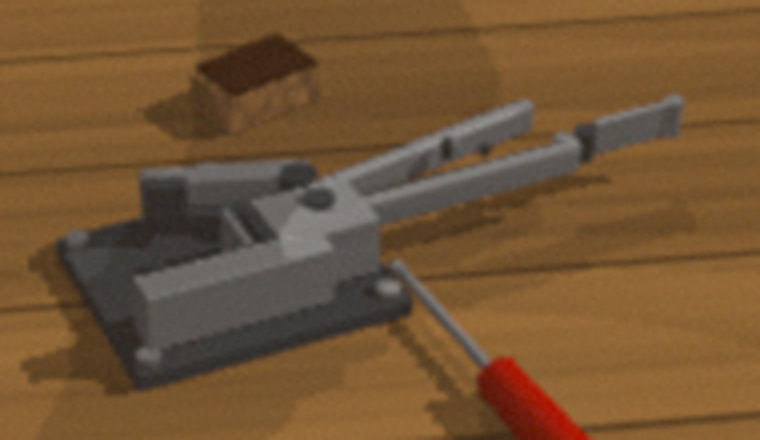

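Run:
```python
from h import *
def T(cx,cy): return 170+cx/4,190+cy/4
def B(cx,cy): return 380+cx/5,160+cy/5
P=lambda n,p,z: print(n,onz('top',*p,z).round(4))
P('rivet',T(495,228),.051)
c=[onz('top',*T(*q),.012)[:2] for q in [(412,150),(703,70),(770,307),(480,392)]]
for q in c:print(q.round(4))
print('edges',[round(float(np.degrees(np.arctan2(*(c[(i+1)%4]-c[i])[::-1]))),1) for i in range(4)],[np.linalg.norm(c[(i+1)%4]-c[i]).round(4) for i in range(4)])
P('fixbar tip',T(190,305),.047);P('fixbar root',T(445,232),.047)
P('movbar tip',T(222,398),.047);P('paddle end',T(55,365),.049);P('pad start',T(170,333),.049)
a=[onz('top',*B(*q),.07)[:2] for q in [(320,365),(432,336),(460,437),(346,466)]]
for q in a:print('blk',q.round(4))
print(np.mean(a,0),[(round(float(np.degrees(np.arctan2(*(a[(i+1)%4]-a[i])[::-1]))),1),np.linalg.norm(a[(i+1)%4]-a[i]).round(4)) for i in range(4)])
a=[onz('top',*B(*q),.07)[:2] for q in [(290,150),(370,86),(441,178),(358,240)]]
print('turq',np.mean(a,0),a)
o=r.get_obs();print(R.from_rotvec(o['orientation']).as_matrix().round(3))
```

```text
rivet [ 0.5094 -0.055   0.051 ]
[ 0.5488 -0.0119]
[ 0.5909 -0.1547]
[ 0.4746 -0.1891]
[ 0.4307 -0.0477]
edges [-73.6, -163.5, 107.2, 16.8] [np.float64(0.1488), np.float64(0.1213), np.float64(0.1481), np.float64(0.1234)]
fixbar tip [0.4707 0.0887 0.047 ]
fixbar root [ 0.5073 -0.0312  0.047 ]
movbar tip [0.4271 0.0724 0.047 ]
paddle end [0.4414 0.1511 0.049 ]
pad start [0.4573 0.0974 0.049 ]
blk [ 0.5394 -0.3348]
blk [ 0.5509 -0.3765]
blk [ 0.5134 -0.387 ]
blk [ 0.5019 -0.3446]
[ 0.52642229 -0.36073688] [(-74.5, np.float64(0.0433)), (-164.4, np.float64(0.0389)), (105.2, np.float64(0.0439)), (14.6, np.float64(0.0387))]
turq [ 0.61520795 -0.35132248] [array([ 0.61977676, -0.3233237 ]), array([ 0.64443646, -0.35322843]), array([ 0.61022495, -0.37987646]), array([ 0.58639365, -0.3488613 ])]
[[ 0.903  0.43  -0.001]
 [ 0.43  -0.903  0.001]
 [-0.    -0.001 -1.   ]]
```

```bash
python3 -m jog '[0,0,0.028,0.25,-0.1,-0.1,1, 0,0,0.056,0.5,-0.2,-0.1,1, 0,0,0.056,0.75,-0.3,0,1, 0,0,0.056,1,-0.38,0,1, 0,0,0.056,1,-0.38,0,1]'
```

```text
clock: 0.65
tcp_pos: [0.4426, -0.4485, 0.2297]
orientation: [-3.107, -0.432, -0.002]
contact_force: [0.5, 0.2, 0.8]
grip_width: 0.0857
```

```bash
cat > shot.py <<'E'
import sys,pickle
from h import *
o=r.get_obs();f=r.grab_frame('wrist')
n=sys.argv[1];cv2.imwrite(f'pics/{n}.png',f[:,:,::-1]);pickle.dump(o,open(f'pics/{n}.pkl','wb'))
print(o['tcp_pos'].round(4),R.from_rotvec(o['orientation']).as_matrix().round(3).tolist(),o['contact_force'].round(2))
E
python3 shot.py w1
```

```text
[ 0.4426 -0.4485  0.2297] [[0.962, 0.273, 0.0], [0.273, -0.962, 0.005], [0.002, -0.004, -1.0]] [0.46 0.17 0.83]
```

View pics/w1.png

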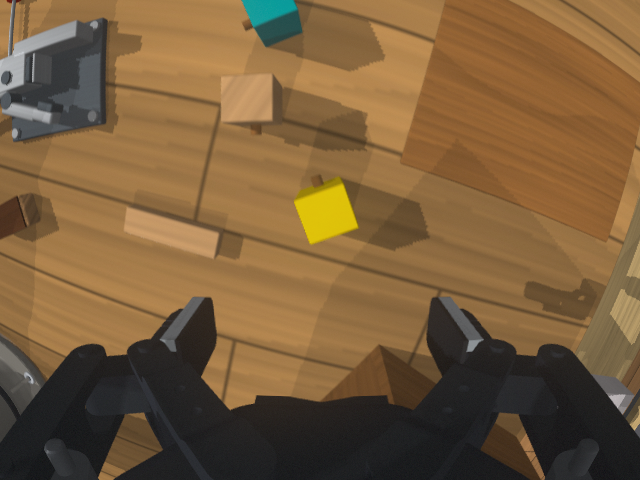

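Run:
```python
from h import *
f=cv2.imread('pics/w1.png');crop(f,200,50,110,100,6,'pics/w1c.png')
```

```text
(no output)
```

View pics/w1c.png

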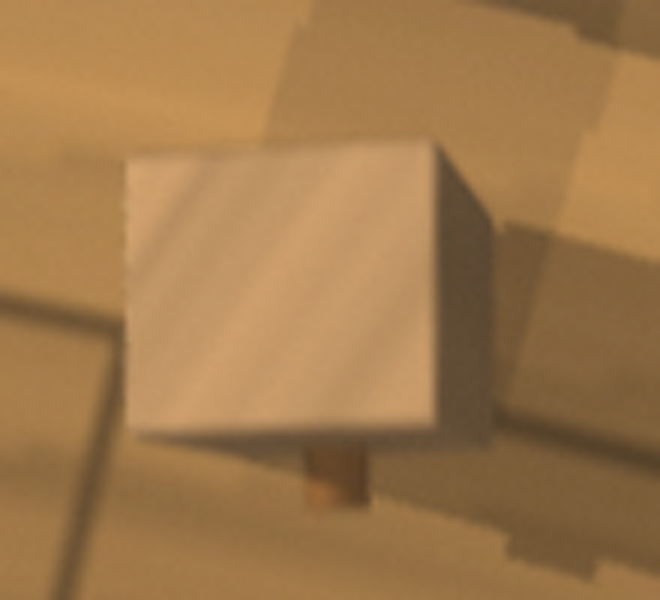

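The picture shows the pale wooden block at wrist pixels (246,98), with its dowel towards the image bottom at (256,130). The turquoise (270,20) and yellow (325,210) blocks are decoys by colour, and the flat stick at (172,231) has no dowel and lies flat.

Run:
```python
from h import *
import pickle
o=pickle.load(open('pics/w1.pkl','rb'))
a=[onz('wrist',200+x/6,50+y/6,.07,o)[:2] for x,y in [(127,157),(436,141),(437,430),(127,430)]]
for q in a:print(q.round(4))
print(np.mean(a,0),[(round(float(np.degrees(np.arctan2(*(a[(i+1)%4]-a[i])[::-1]))),1),np.linalg.norm(a[(i+1)%4]-a[i]).round(4)) for i in range(4)])
Rm=R.from_rotvec(o['orientation']).as_matrix()
for c in (np.mean(a,0),[.5264,-.3607]): print(Rm.T@(np.r_[c,.2]-o['tcp_pos'])/.2)
print(onz('wrist',200+337/6,50+505/6,.033,o))
```

```text
[ 0.5403 -0.3332]
[ 0.5517 -0.3745]
[ 0.5132 -0.3856]
[ 0.5032 -0.3436]
[ 0.52708855 -0.35922955] [(-74.6, np.float64(0.0429)), (-164.0, np.float64(0.04)), (103.3, np.float64(0.0431)), (15.7, np.float64(0.0385))]
[ 0.52805042 -0.31328488  0.150811  ]
[ 0.52273197 -0.30715129  0.15077538]
[ 0.49922199 -0.36836726  0.033     ]
```

```bash
python3 -m jog '[0,0,0,0.2,-0.12,0.1,0.75, 0,0,0,0.4,-0.24,0.2,0.75, 0,0,0.003,0.527,-0.309,0.3,0.75, 0,0,0.003,0.527,-0.309,0.5,0.75, 0,0,0.003,0.527,-0.309,0.55,0.75]' 25; python3 shot.py w2
```

```text
clock: 1.2
tcp_pos: [0.5267, -0.3556, 0.116]
orientation: [-3.103, -0.424, 0.006]
contact_force: [-1.1, -0.1, -0.8]
grip_width: 0.0638
[ 0.5267 -0.3556  0.116 ] [[0.963, 0.269, -0.005], [0.269, -0.963, 0.009], [-0.003, -0.01, -1.0]] [-1.14 -0.15 -0.84]
```

View pics/w2.png

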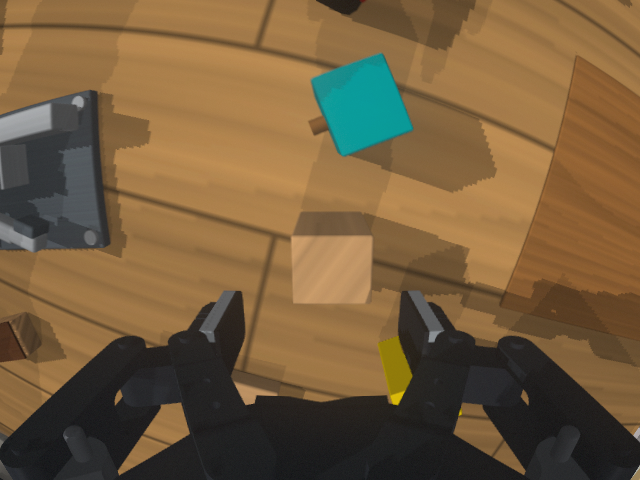

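Run:
```python
from h import *
import pickle
o=r.get_obs();Rm=R.from_rotvec(o['orientation']).as_matrix();print(o['tcp_pos'])
f=cv2.imread('pics/top0.png');m=cv2.inRange(cv2.cvtColor(f,cv2.COLOR_BGR2HSV),(20,120,150),(35,255,255));m[:, :400]=0
c=max(cv2.findContours(m,0,2)[0],key=cv2.contourArea);b=cv2.boxPoints(cv2.minAreaRect(c));print(b)
for q in b: print((Rm.T@(onz('top',*q,.07)-o['tcp_pos']))[:2].round(4))
print('blk',(Rm.T@(np.r_[.527,-.36,.04]-o['tcp_pos'])).round(4))
o2=pickle.load(open('pics/w2.pkl','rb'))
a=[onz('wrist',*p,.07,o2) for p in [(291,236),(372,236),(372,303),(292,303)]]
print(np.mean(a,0),[(Rm.T@(q-o['tcp_pos']))[:2].round(4) for q in a])
```

```text
[ 0.52572296 -0.35728978  0.11616822]
[[478.33786 279.47302]
 [504.54056 260.75677]
 [521.0271  283.83783]
 [494.82437 302.55408]]
[-0.0799  0.0214]
[-0.0586  0.0778]
[-0.1075  0.096 ]
[-0.1285  0.0396]
blk [0.0008 0.0037 0.0761]
[ 0.52715942 -0.35918091  0.07      ] [array([ 0.0201, -0.0189]), array([0.0204, 0.0235]), array([-0.0181,  0.0252]), array([-0.0182, -0.0192])]
```

```bash
python3 -m jog '[0,0,0.002,0.005,0.015,0.12,0.75, 0,0,0.002,0.005,0.015,0.25,0.75, 0,0,0.002,0.005,0.015,0.38,0.75, 0,0,0.002,0.005,0.015,0.38,0.75]' 25; python3 -m jog '[0,0,0,0,0,0,0.3,0,0,0,0,0,0,0.3,0,0,0,0,0,0,0.3,0,0,0,0,0,0,0.3]' 25; python3 shot.py w3
```

```text
clock: 1.65
tcp_pos: [0.5242, -0.3602, 0.0383]
orientation: [-3.104, -0.406, 0.014]
contact_force: [-0.9, -0.1, -1.4]
grip_width: 0.0643
clock: 2.05
tcp_pos: [0.5248, -0.3614, 0.04]
orientation: [-3.106, -0.406, 0.012]
contact_force: [-1.5, -0.2, 6.0]
grip_width: 0.0437
[ 0.5248 -0.3614  0.04  ] [[0.966, 0.257, -0.009], [0.257, -0.966, 0.008], [-0.006, -0.01, -1.0]] [-1.48 -0.21  5.97]
```

View pics/w3.png

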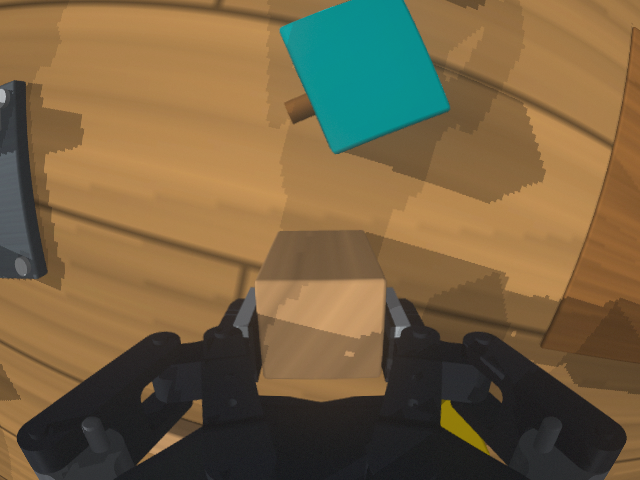

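```bash
python3 -m jog '[0,0,0,0,0,-0.25,0.3, 0,0,0,0,0,-0.5,0.3, 0,0,0,0,-0.2,-0.65,0.3, 0,0,0,0,-0.4,-0.65,0.3, 0,0,0,0,-0.6,-0.65,0.3, 0,0,0,0,-0.8,-0.65,0.3, 0,0,0,0,-1,-0.65,0.3, 0,0,0,0,-1,-0.65,0.3, 0,0,0,0,-1,-0.65,0.3]' 25; python3 shot.py w4
```

```text
clock: 3.0
tcp_pos: [0.4747, -0.1683, 0.1726]
orientation: [-3.106, -0.41, 0.011]
contact_force: [-0.0, -0.5, -1.3]
grip_width: 0.044
[ 0.4747 -0.1683  0.1726] [[0.966, 0.259, -0.008], [0.259, -0.966, 0.008], [-0.006, -0.009, -1.0]] [-0.02 -0.53 -1.25]
```

View pics/w4.png

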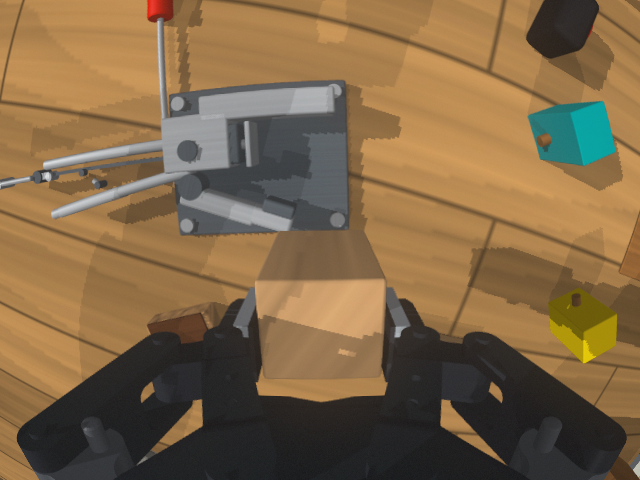

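Run:
```python
from h import *
f=cv2.imread('pics/w4.png');crop(f,150,65,210,180,3.8,'pics/w4c.png');crop(f,0,120,210,110,3.8,'pics/w4d.png')
```

```text
(no output)
```

View pics/w4c.png

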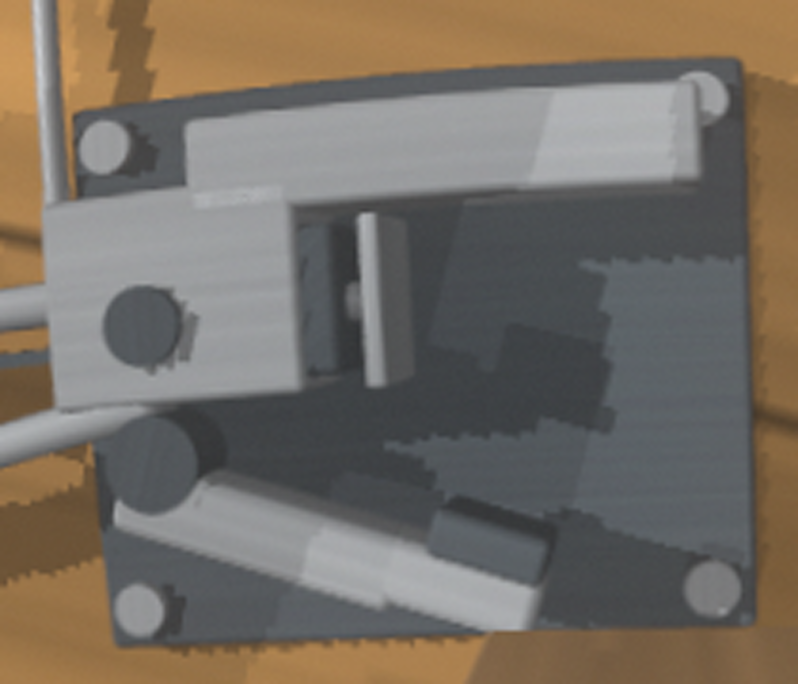

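View pics/w4d.png

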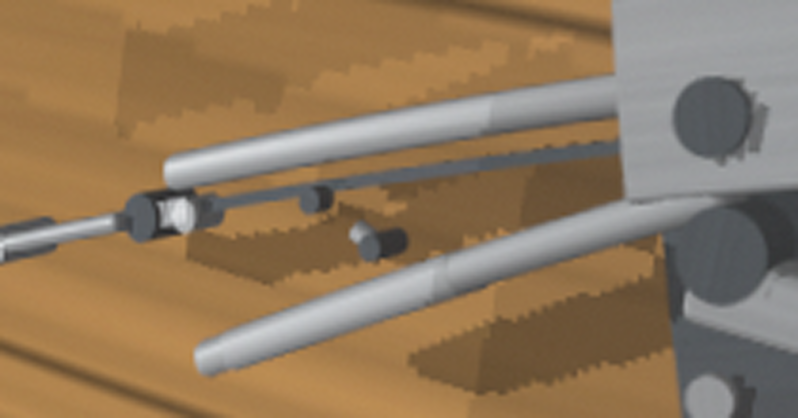

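```bash
cat > m4.py <<'E'
from h import *
import pickle
o=pickle.load(open('pics/w4.pkl','rb'))
W=lambda x,y,z:onz('wrist',150+x/3.8,65+y/3.8,z,o)
D=lambda x,y,z:onz('wrist',0+x/3.8,120+y/3.8,z,o)
ang=lambda v:float(np.degrees(np.arctan2(v[1],v[0])))
def line(ps):
    ps=np.array(ps)[:,:2];m=ps.mean(0);v=np.linalg.svd(ps-m)[2][0];return m,v
c=[W(*p,.012) for p in [(75,113),(742,60),(755,625),(118,645)]]
print('plate',np.array(c)[:,:2].round(4),[round(ang(c[(i+1)%4]-c[i]),1) for i in range(4)])
pc=np.mean(c,0)
m,v=line([W(*p,.048) for p in [(320,203),(400,199),(500,194),(600,187),(680,181)]]);print('fixjaw',m.round(4),ang(v))
m2,v2=line([W(*p,.047) for p in [(380,214),(386,385)]]);print('stop',m2.round(4),ang(v2))
riv=W(143,325,.051);print('rivet',riv.round(4))
a=D(170,172,.047);b=D(600,92,.047);print('fixbar',a.round(4),b.round(4),ang(a-b))
a=D(203,360,.047);b=D(600,215,.047);print('movbar',a.round(4),b.round(4),ang(a-b))
print('jawpad',[W(*p,.048).round(4) for p in [(428,548),(548,583),(455,500)]])
E
python3 m4.py
```

```text
plate [[ 0.5494 -0.0122]
 [ 0.592  -0.1535]
 [ 0.4744 -0.1889]
 [ 0.4319 -0.0482]] [-73.2, -163.2, 106.8, 17.0]
fixjaw [ 0.55   -0.1159] -72.89466409235669
stop [ 0.5249 -0.0993] -163.9852802786604
rivet [ 0.5101 -0.0544  0.051 ]
fixbar [0.4716 0.0869 0.047 ] [ 0.5095 -0.0273  0.047 ] 108.36281129640109
movbar [0.4292 0.0709 0.047 ] [ 0.485  -0.0325  0.047 ] 118.36872733581166
jawpad [array([ 0.4805, -0.1193,  0.048 ]), array([ 0.4798, -0.1435,  0.048 ]), array([ 0.4909, -0.1222,  0.048 ])]
```

Run:
```python
from h import *
f=cv2.imread('pics/w4.png');crop(f,195,80,150,50,5.3,'pics/w4e.png')
f=cv2.imread('pics/top0.png');crop(f,270,200,100,75,8,'pics/te.png')
```

```text
(no output)
```

View pics/w4e.png

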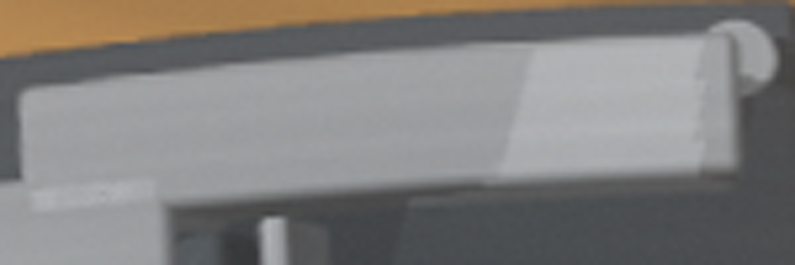

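View pics/te.png

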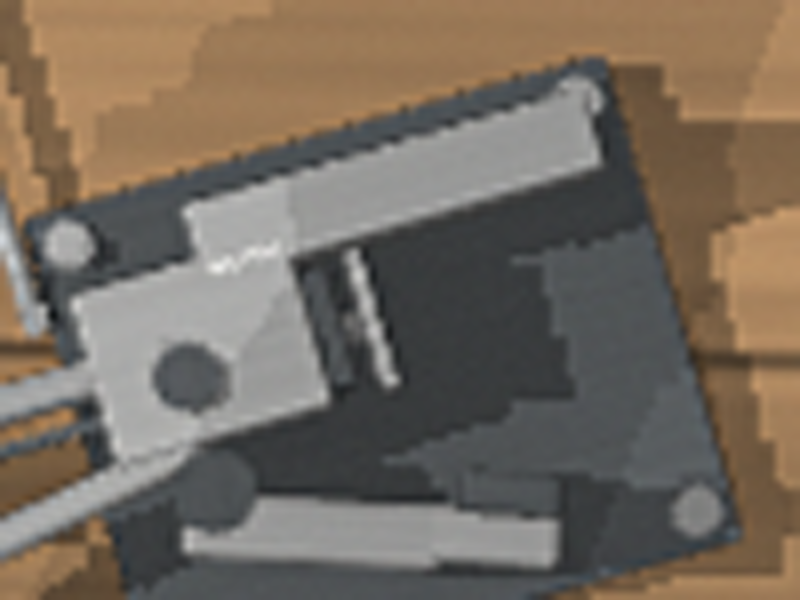

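```bash
cat >> m4.py <<'E'
print('---')
T=lambda x,y,z:onz('top',270+x/8,200+y/8,z)
E_=lambda x,y,z:onz('wrist',195+x/5.3,80+y/5.3,z,o)
yaw=np.radians(17.0)
for nm,F,I,O,S,RV in [('top',T,[(305,255),(600,165)],[(190,207),(560,98)],[(362,248),(400,380)],(190,376)),('wr',E_,[(175,203),(350,193),(500,184),(700,172)],[(30,92),(250,62),(450,45),(700,35)],None,None)]:
    for k,ps,z in (('in',I,.048),('out',O,.048),('stop',S,.047)):
        if ps: m,v=line([F(*p,z) for p in ps]);print(nm,k,m.round(4),round(ang(v),2))
    if RV: print(F(*RV,.051))
E
python3 m4.py | sed -n '/---/,$p'
```

```text
---
top in [ 0.5501 -0.1166] -72.02
top out [ 0.5635 -0.098 ] -72.55
top stop [ 0.5251 -0.1   ] -163.02
[ 0.50942943 -0.05504999  0.051     ]
wr in [ 0.5493 -0.1122] -73.13
wr out [ 0.5645 -0.0974] -72.52
```

```bash
cat > go.py <<'E'
from h import *
import pickle,sys
# world<->pliers-swung coordinates
Y=np.radians(17.3);xp=np.array([np.cos(Y),np.sin(Y),0]);yp=np.array([-np.sin(Y),np.cos(Y),0])
def st(): 
    o=r.get_obs();Rm=R.from_rotvec(o['orientation']).as_matrix();return o,Rm
def show():
    o,Rm=st();t=o['tcp_pos'];F=o['contact_force']
    print('clk',o['clock'],'ab z mm',(1e3*np.array([t@xp,t@yp,t[2]])).round(2),'F x,y,z',np.array([F@xp,F@yp,F[2]]).round(2),'w',round(o['grip_width'],4),'yaw',round(float(np.degrees(np.arctan2(Rm[1,0],Rm[0,0]))),2),'tilt',Rm[:2,2].round(4))
def to(a,b,z,yaw=None):
    o,Rm=st();P=a*xp+b*yp;P[2]=z
    print('shift',((Rm.T@(P-o['tcp_pos']))/.2).round(4))
E
python3 - <<'E'
from go import *
o=pickle.load(open('pics/w4.pkl','rb'));c=r.calibration('wrist')['T_tool_cam']
K=cam('wrist')[0]
for u,v in [(256,280),(385,279),(383,378),(261,378)]:
    o0=dict(tcp_pos=np.zeros(3),orientation=np.zeros(3));print(onz('wrist',u,v,-.030,o0).round(4))
show();to(.4650,-.2953,.120)
E
```

```text
[ 0.0233 -0.023  -0.03  ]
[ 0.0237  0.019  -0.03  ]
[-0.0158  0.021  -0.03  ]
[-0.0158 -0.0239 -0.03  ]
clk 3.05 ab z mm [ 402.92 -303.08  172.49] F x,y,z [-0.34 -0.68 -0.33] w 0.0438 yaw 14.9 tilt [-0.0077  0.0073]
shift [ 0.3099 -0.0495  0.2612]
```

```bash
python3 -m jog '[0,0,-0.013,0.15,-0.03,0,0.3, 0,0,-0.013,0.307,-0.05,0.1,0.3, 0,0,-0.013,0.307,-0.05,0.3,0.3, 0,0,-0.013,0.307,-0.05,0.3,0.3]'; python3 -c "
from go import *
show();to(.4644,-.2953,.056)"; python3 shot.py w5
```

```text
clock: 3.45
tcp_pos: [0.5285, -0.1441, 0.1078]
orientation: [-3.096, -0.468, 0.023]
contact_force: [-1.6, -1.6, -0.9]
grip_width: 0.0437
clk 3.45 ab z mm [ 461.76 -294.71  107.85] F x,y,z [-1.99 -1.01 -0.86] w 0.0437 yaw 17.2 tilt [-0.0159  0.0085]
shift [0.0165 0.0062 0.259 ]
[ 0.5285 -0.1441  0.1078] [[0.955, 0.296, -0.016], [0.296, -0.955, 0.009], [-0.013, -0.013, -1.0]] [-1.6  -1.56 -0.86]
```

View pics/w5.png

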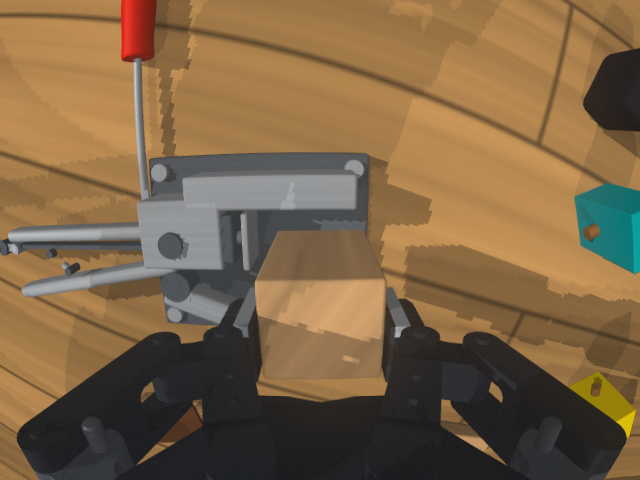

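```bash
python3 -m jog '[0,0,0,0.012,0.005,0.1,0.3, 0,0,0,0.012,0.005,0.2,0.3, 0,0,0,0.012,0.005,0.25,0.3, 0,0,0,0.012,0.005,0.25,0.3, 0,0,0,0.012,0.005,0.25,0.3]'; python3 -c "
from go import *
show();to(.4644,-.2953,.053)"
```

```text
clock: 4.0
tcp_pos: [0.5319, -0.1453, 0.0613]
orientation: [-3.098, -0.466, 0.017]
contact_force: [0.4, -0.5, 0.3]
grip_width: 0.0438
clk 4.0 ab z mm [ 464.64 -296.9    61.28] F x,y,z [ 0.25 -0.57  0.28] w 0.0438 yaw 17.1 tilt [-0.0118  0.0073]
shift [-0.0009 -0.0075  0.0415]
```

```bash
python3 -m jog '[0.001,-0.002,0,0,0,0.02,0.3, 0.001,-0.002,0,0,0,0.03,0.3,0.001,-0.002,0,0,0,0.03,0.3]'; python3 -c "
from go import *
show()"
```

```text
clock: 4.3
tcp_pos: [0.532, -0.1453, 0.0554]
orientation: [-3.096, -0.465, 0.027]
contact_force: [-0.5, 0.8, -1.7]
grip_width: 0.0437
clk 4.3 ab z mm [ 464.69 -296.92   55.43] F x,y,z [-0.29  0.92 -1.7 ] w 0.0437 yaw 17.1 tilt [-0.0186  0.0084]
```

```bash
python3 -m jog '[0,0.003,0,0,0,0.006,0.3, 0,0.003,0,0,0,0.012,0.3, 0,0.003,0,0,0,0.012,0.3]'; python3 -c "
from go import *
show()"; python3 shot.py w6
```

```text
clock: 4.6
tcp_pos: [0.5316, -0.1453, 0.0529]
orientation: [-3.094, -0.465, 0.013]
contact_force: [0.5, -0.4, -1.4]
grip_width: 0.0438
clk 4.6 ab z mm [ 464.36 -296.85   52.91] F x,y,z [ 0.36 -0.57 -1.36] w 0.0438 yaw 17.09 tilt [-0.0099  0.0112]
[ 0.5316 -0.1453  0.0529] [[0.956, 0.294, -0.01], [0.294, -0.956, 0.011], [-0.006, -0.014, -1.0]] [ 0.51 -0.44 -1.36]
```

View pics/w6.png

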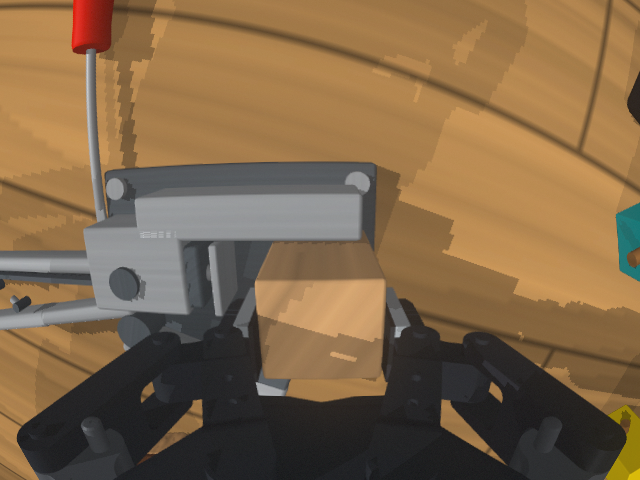

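```bash
python3 -m jog '[0,0,0,0,0,0.005,0.3, 0,0,0,0,0,0.005,0.3]'; python3 -c "
from go import *
show()";python3 -m jog '[0,0,0,0,0,0.005,0.3, 0,0,0,0,0,0.005,0.3]'; python3 -c "
from go import *
show()"
```

```text
clock: 4.85
tcp_pos: [0.5319, -0.1453, 0.0521]
orientation: [-3.094, -0.465, 0.012]
contact_force: [-0.7, 0.2, 1.2]
grip_width: 0.0437
clk 4.85 ab z mm [ 464.64 -296.93   52.13] F x,y,z [-0.56  0.43  1.2 ] w 0.0437 yaw 17.09 tilt [-0.0096  0.0111]
clock: 5.05
tcp_pos: [0.532, -0.1453, 0.052]
orientation: [-3.095, -0.465, 0.012]
contact_force: [-3.6, 0.9, 9.1]
grip_width: 0.0434
clk 5.05 ab z mm [ 464.75 -296.92   52.03] F x,y,z [-3.15  1.9   9.11] w 0.0434 yaw 17.09 tilt [-0.0095  0.011 ]
```

```bash
python3 -m jog '[0,0,0,0,0,-0.004,0.3, 0,0,0,0,-0.03,-0.005,0.3, 0,0,0,0,-0.06,-0.005,0.3, 0,0,0,0,-0.085,-0.005,0.3, 0,0,0,0,-0.085,-0.005,0.3, 0,0,0,0,-0.085,-0.005,0.3]'; python3 -c "
from go import *
show()"; python3 shot.py w7
```

```text
clock: 5.65
tcp_pos: [0.527, -0.1288, 0.0532]
orientation: [-3.094, -0.466, 0.012]
contact_force: [0.0, 0.1, -1.3]
grip_width: 0.0438
clk 5.65 ab z mm [ 464.88 -279.69   53.2 ] F x,y,z [ 0.07  0.12 -1.27] w 0.0438 yaw 17.12 tilt [-0.0095  0.0109]
[ 0.527  -0.1288  0.0532] [[0.956, 0.294, -0.01], [0.294, -0.956, 0.011], [-0.006, -0.013, -1.0]] [ 0.03  0.13 -1.27]
```

View pics/w7.png

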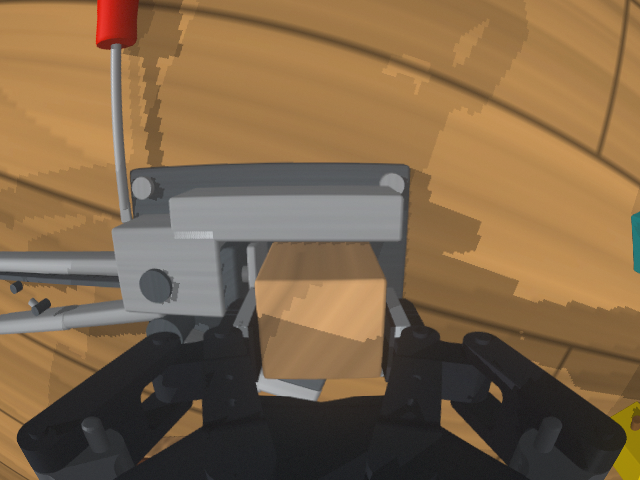

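```bash
S='from go import *
show()'; python3 -m jog '[0,0,0,0,-0.01,0,0.3, 0,0,0,0,-0.02,0,0.3,0,0,0,0,-0.02,0,0.3]'>/dev/null; python3 -c "$S"; python3 -m jog '[0,0,0,0,-0.006,0,0.3, 0,0,0,0,-0.006,0,0.3]'>/dev/null; python3 -c "$S"; python3 -m jog '[0,0,0,0,-0.006,0,0.3, 0,0,0,0,-0.006,0,0.3]'>/dev/null; python3 -c "$S"; python3 -m jog '[0,0,0,0,-0.006,0,0.3, 0,0,0,0,-0.006,0,0.3]'>/dev/null; python3 -c "$S"
```

```text
clk 6.0 ab z mm [ 464.87 -275.64   53.26] F x,y,z [-0.56 -0.39 -0.42] w 0.0439 yaw 17.11 tilt [-0.0096  0.011 ]
clk 6.2 ab z mm [ 464.9  -274.44   53.32] F x,y,z [-0.18 -0.22 -0.74] w 0.0435 yaw 17.11 tilt [-0.0095  0.0109]
clk 6.4 ab z mm [ 464.89 -273.46   53.34] F x,y,z [ 0.57 -1.65 -2.19] w 0.0435 yaw 17.1 tilt [-0.0093  0.0106]
clk 6.6 ab z mm [ 464.87 -272.33   53.35] F x,y,z [-0.68 -1.97 -2.02] w 0.0439 yaw 17.1 tilt [-0.0092  0.0105]
```

```bash
S='from go import *
show()'; python3 -m jog '[0,0,0,0,-0.005,0,0.3, 0,0,0,0,-0.005,0,0.3]'>/dev/null; python3 -c "$S"; python3 -m jog '[0,0,0,0,-0.004,0,0.3, 0,0,0,0,-0.004,0,0.3]'>/dev/null; python3 -c "$S"
```

```text
clk 6.8 ab z mm [ 464.85 -271.31   53.35] F x,y,z [ 0.16 -0.98 -2.59] w 0.0435 yaw 17.1 tilt [-0.0092  0.0104]
clk 7.0 ab z mm [ 464.84 -271.14   53.46] F x,y,z [-0.06 -3.22 -1.65] w 0.0433 yaw 17.07 tilt [-0.0087  0.0098]
```

```bash
S='from go import *
show()'; python3 -m jog '[0,0,0,0,-0.003,0,0.3, 0,0,0,0,-0.003,0,0.3]'>/dev/null; python3 -c "$S"; python3 -m jog '[0,0,0,0,-0.003,0,0.3]'>/dev/null; python3 -c "$S"
```

```text
clk 7.2 ab z mm [ 464.82 -271.08   53.47] F x,y,z [ 0.49 -5.62 -2.51] w 0.0437 yaw 17.05 tilt [-0.0083  0.0092]
clk 7.3 ab z mm [ 464.82 -271.01   53.5 ] F x,y,z [-0.44 -4.79 -2.81] w 0.0433 yaw 17.02 tilt [-0.0079  0.0087]
```

```bash
S='from go import *
show()'; python3 -m jog '[0,0,0,0,0,0.005,0.3, 0,0,0,0,0,0.005,0.3]'>/dev/null; python3 -c "$S"; python3 -m jog '[0,0,0,0.005,0,0,0.3, 0,0,0,0.01,0,0,0.3, 0,0,0,0.01,0,0,0.3]'>/dev/null; python3 -c "$S";  python3 -m jog '[0,0,0,0.004,0,0,0.3,0,0,0,0.004,0,0,0.3]'>/dev/null; python3 -c "$S"
```

```text
clk 7.5 ab z mm [ 464.91 -271.1    52.68] F x,y,z [-0.68 -4.2   0.4 ] w 0.0438 yaw 17.01 tilt [-0.0076  0.0086]
clk 7.8 ab z mm [ 466.41 -271.1    52.5 ] F x,y,z [-2.81 -4.26  0.3 ] w 0.044 yaw 17.02 tilt [-0.0087  0.0085]
clk 8.0 ab z mm [ 466.96 -271.12   52.35] F x,y,z [-1.92 -4.96  0.21] w 0.0437 yaw 17.01 tilt [-0.0093  0.0084]
```

```bash
S='from go import *
show()'; for i in 1; do python3 -m jog '[0,0,0,0.004,0,0,0.3,0,0,0,0.004,0,0,0.3]'>/dev/null; python3 -c "$S"; python3 -m jog '[0,0,0,0.004,0,0,0.3,0,0,0,0.004,0,0,0.3]'>/dev/null; python3 -c "$S"; python3 -m jog '[0,0,0,0.004,0,0,0.3,0,0,0,0.004,0,0,0.3]'>/dev/null; python3 -c "$S"; done; python3 shot.py w8
```

```text
clk 8.2 ab z mm [ 467.52 -271.1    52.27] F x,y,z [-2.78 -3.65 -0.85] w 0.0438 yaw 17.01 tilt [-0.0099  0.0083]
clk 8.4 ab z mm [ 467.54 -271.09   52.19] F x,y,z [-4.21 -3.69  2.72] w 0.0437 yaw 16.99 tilt [-0.0116  0.0082]
clk 8.6 ab z mm [ 467.59 -271.12   52.23] F x,y,z [-4.32 -3.2   2.8 ] w 0.0437 yaw 16.96 tilt [-0.013  0.008]
[ 0.5271 -0.1198  0.0522] [[0.956, 0.292, -0.013], [0.292, -0.957, 0.008], [-0.01, -0.011, -1.0]] [-3.17 -4.34  2.8 ]
```

View pics/w8.png

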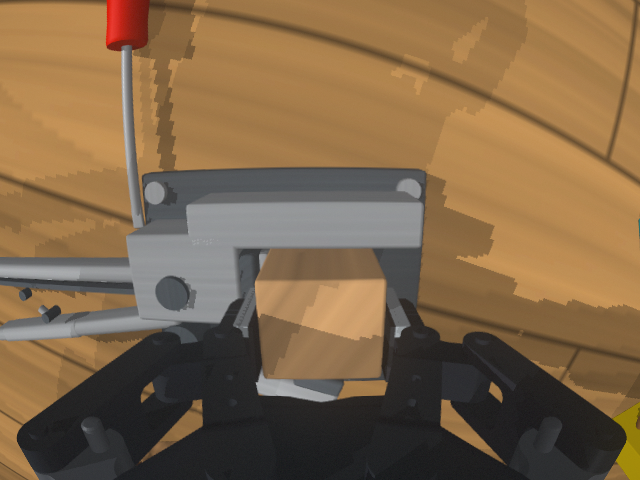

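```bash
S='from go import *
show()'; python3 -m jog '[0,0.001,0,0,0,0,0.3,0,0.001,0,0,0,0,0.3]'>/dev/null; python3 -c "$S"; python3 -m jog '[0,0,0,0,0,0,0.56, 0,0,0,0,0,0,0.58, 0,0,0,0,0,0,0.6,0,0,0,0,0,0,0.6]'>/dev/null; python3 -c "$S"; python3 -m jog '[0,0,0,0,0,-0.15,0.6, 0,0,0,0,0,-0.3,0.6, 0,0,0,-0.15,0.05,-0.5,0.6,0,0,0,-0.3,0.1,-0.6,0.6,0,0,0,-0.3,0.1,-0.6,0.6]'; python3 shot.py w9
```

```text
clk 8.85 ab z mm [ 467.51 -271.09   52.22] F x,y,z [-3.25 -4.33 -0.13] w 0.0436 yaw 16.95 tilt [-0.01   0.009]
clk 9.25 ab z mm [ 467.98 -270.48   52.26] F x,y,z [-0.2   0.03  0.64] w 0.0514 yaw 17.0 tilt [-0.0097  0.0095]
clock: 9.75
tcp_pos: [0.4755, -0.1602, 0.1753]
orientation: [-3.1, -0.455, 0.008]
contact_force: [0.1, -0.6, 0.4]
grip_width: 0.0511
[ 0.4755 -0.1602  0.1753] [[0.958, 0.288, -0.006], [0.288, -0.958, 0.007], [-0.004, -0.009, -1.0]] [ 0.14 -0.64  0.38]
```

View pics/w9.png

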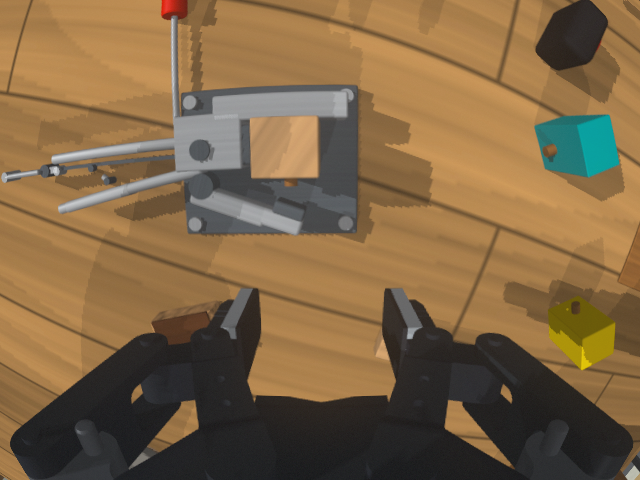

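Run:
```python
from h import *
f=cv2.imread('pics/w9.png');crop(f,170,75,200,165,4,'pics/w9c.png');crop(f,0,120,220,110,3.6,'pics/w9d.png')
```

```text
(no output)
```

View pics/w9c.png

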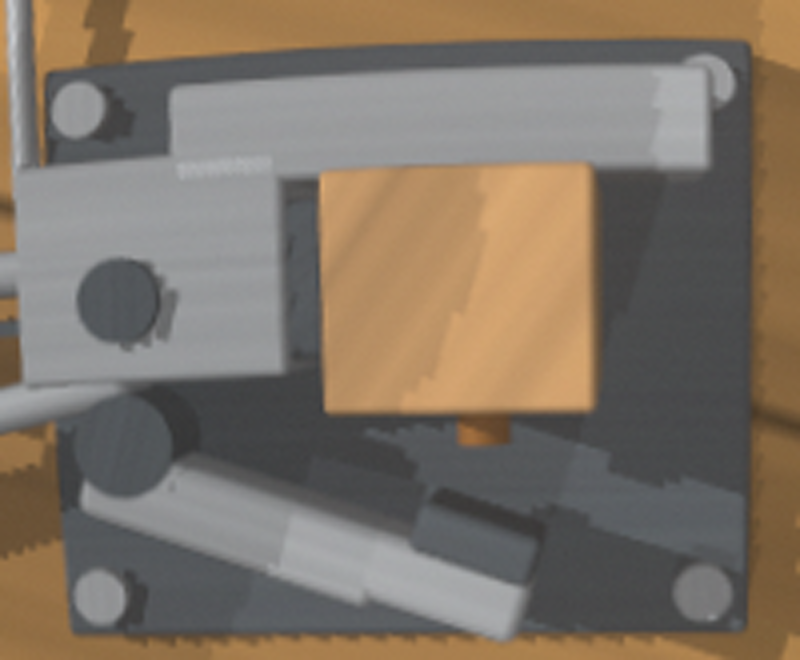

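View pics/w9d.png

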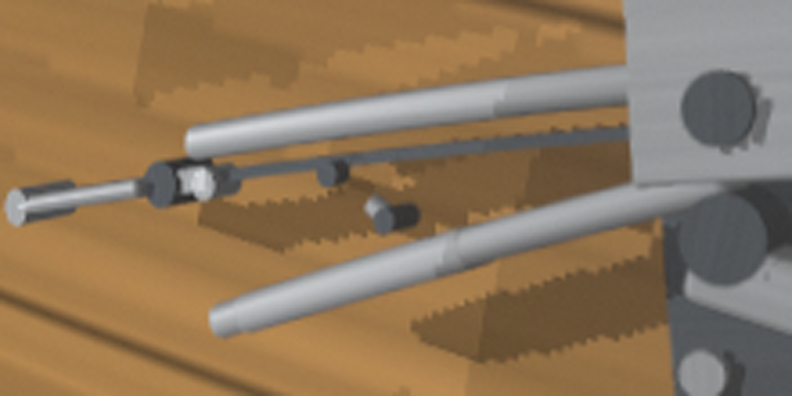

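Run:
```python
from go import *
o,Rm=st();print(o['joints'].round(3))
o9=pickle.load(open('pics/w9.pkl','rb'))
D=lambda x,y,z=.047:onz('wrist',x/3.6,120+y/3.6,z,o9)
for n,p in dict(fix_tip=(190,140),fix_root=(620,80),mov_tip=(218,322),mov_root=(640,198),lev_tip=(17,208),lev_pin=(165,183),riv=(718,107)).items():
    q=D(*p);print(n,q.round(4),(1e3*np.array([q@xp,q@yp])).round(1))
to(.47,-.0,.2)
```

```text
[ 0.301  0.272 -0.117  2.008  0.032  0.872 -1.11 ]
fix_tip [0.4721 0.0879 0.047 ] [476.8 -56.4]
fix_root [ 0.5103 -0.0287  0.047 ] [ 478.6 -179.2]
mov_tip [0.4294 0.0712 0.047 ] [431.1 -59.7]
mov_root [ 0.4869 -0.0394  0.047 ] [ 453.1 -182.4]
lev_tip [0.4408 0.1534 0.047 ] [466.5  15.4]
lev_pin [0.4597 0.0948 0.047 ] [467.1 -46.2]
riv [ 0.5099 -0.052   0.047 ] [ 471.3 -201.3]
shift [ 0.2977 -1.4686 -0.1168]
```

```bash
python3 -m jog '[0,0,-0.047,0.06,-0.2,0,0.8, 0,0,-0.094,0.12,-0.4,0,0.8, 0,0,-0.141,0.2,-0.6,0,0.8, 0,0,-0.188,0.25,-0.8,0,0.8, 0,0,-0.235,0.25,-1,0,0.8, 0,0,-0.282,0.25,-1,0,0.8, 0,0,-0.329,0.25,-1,0,0.8, 0,0,-0.376,0.25,-1,0,0.8, 0,0,-0.423,0.25,-1,0,0.8, 0,0,-0.47,0.25,-1,0,0.8, 0,0,-0.502,0.25,-1,0,0.8, 0,0,-0.502,0.25,-1,0,0.8]'; python3 shot.py w10;  python3 -c "
from go import *
show();to(.4565,-.086,.15)"
```

```text
clock: 11.0
tcp_pos: [0.4664, 0.0486, 0.175]
orientation: [-1.855, -2.52, -0.004]
contact_force: [-0.9, -0.4, -0.1]
grip_width: 0.0683
[0.4664 0.0486 0.175 ] [[-0.297, 0.955, -0.008], [0.955, 0.297, 0.009], [0.012, -0.005, -1.0]] [-0.93 -0.44 -0.12]
clk 11.05 ab z mm [459.65 -92.51 175.07] F x,y,z [ 0.02 -1.03 -0.07] w 0.0683 yaw 107.1 tilt [-0.0081  0.0093]
shift [ 0.0311 -0.0152  0.1258]
```

View pics/w10.png

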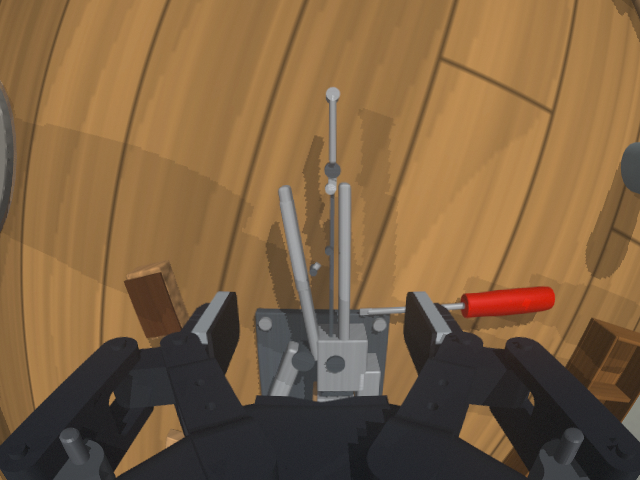

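Run:
```python
from go import *
o=pickle.load(open('pics/w10.pkl','rb'))
D=lambda x,y,z=.047:onz('wrist',x,y,z,o)
for n,p in dict(fix_tip=(345,186),fix_mid=(344,260),fix_root=(343,335),mov_tip=(286,190),mov_mid=(298,260),mov_root=(311,330),lev_tip=(333,94),lev_pin=(332,170),riv=(336,364)).items():
    q=D(*p);print(n,q.round(4),(1e3*np.array([q@xp,q@yp])).round(1))
for a,b in [(.4565,-.086),(.436,-.086),(.477,-.086),(.4665,.0)]:
    print(a,b,np.round(proj('wrist',a*xp+b*yp+[0,0,.047],o)))
f=cv2.imread('pics/w10.png');crop(f,250,80,130,290,2,'pics/w10c.png')
```

```text
fix_tip [0.4707 0.0906 0.047 ] [476.4 -53.5]
fix_mid [0.4875 0.0367 0.047 ] [ 476.4 -109.9]
fix_root [ 0.5073 -0.0251  0.047 ] [ 476.9 -174.8]
mov_tip [0.4304 0.075  0.047 ] [433.2 -56.4]
mov_mid [0.454  0.0262 0.047 ] [ 441.3 -109.9]
mov_root [ 0.4808 -0.0284  0.047 ] [ 450.6 -170.1]
lev_tip [0.4422 0.1522 0.047 ] [467.5  13.9]
lev_pin [0.4581 0.0989 0.047 ] [466.8 -41.8]
riv [ 0.5108 -0.0542  0.047 ] [ 471.6 -203.6]
0.4565 -0.086 [318. 229.]
0.436 -0.086 [290. 229.]
0.477 -0.086 [345. 229.]
0.4665 0.0 [332. 113.]
```

View pics/w10c.png

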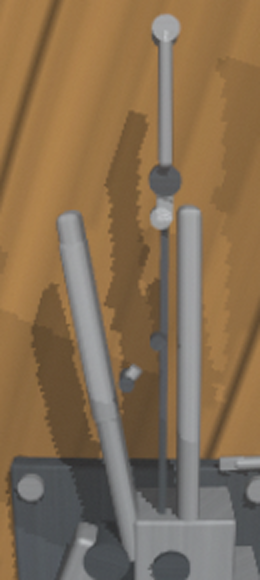

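```bash
python3 -c "
from go import *
show();to(.4572,-.088,.06)"
```

```text
clk 11.05 ab z mm [459.65 -92.51 175.07] F x,y,z [ 0.02 -1.03 -0.07] w 0.0683 yaw 107.1 tilt [-0.0081  0.0093]
shift [ 0.016  -0.0094  0.5756]
```

```bash
python3 -m jog '[0,-0.003,0,0.016,-0.01,0.15,0.8, 0,-0.003,0,0.016,-0.01,0.35,0.8, 0,-0.003,0,0.016,-0.01,0.5,0.8, 0,-0.003,0,0.016,-0.01,0.57,0.8, 0,-0.003,0,0.016,-0.01,0.57,0.8]'; python3 shot.py w11;  python3 -c "
from go import *
show();to(.4572,-.088,.018)"
```

```text
clock: 11.55
tcp_pos: [0.4609, 0.0523, 0.059]
orientation: [-1.863, -2.519, 0.009]
contact_force: [0.4, 0.1, 0.2]
grip_width: 0.0683
[0.4609 0.0523 0.059 ] [[-0.293, 0.956, -0.01], [0.956, 0.293, 0.0], [0.003, -0.01, -1.0]] [0.42 0.1  0.17]
clk 11.6 ab z mm [456.61 -87.31  60.3 ] F x,y,z [0.92 0.83 0.59] w 0.0683 yaw 107.04 tilt [-0.0077  0.0005]
shift [-0.004   0.0045  0.2115]
```

View pics/w11.png

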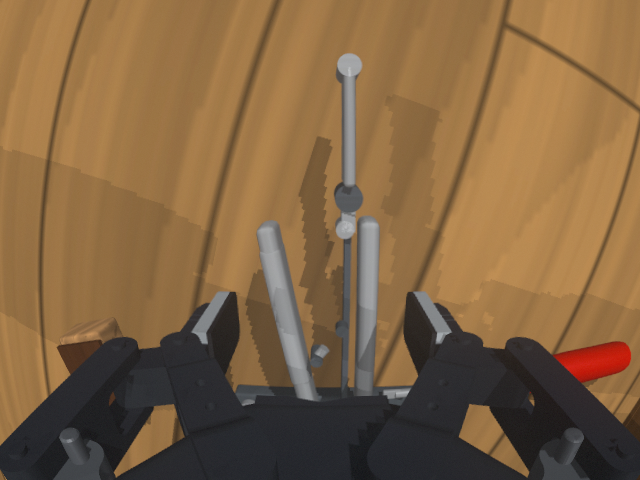

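```bash
python3 -m jog '[0,0,0,-0.004,0.003,0.07,0.8, 0,0,0,-0.004,0.003,0.14,0.8, 0,0,0,-0.004,0.003,0.2,0.8, 0,0,0,-0.004,0.003,0.21,0.8, 0,0,0,-0.004,0.003,0.21,0.8]' 20;  python3 -c "
from go import *
show()"
```

```text
clock: 12.1
tcp_pos: [0.4623, 0.052, 0.0181]
orientation: [-1.864, -2.521, 0.007]
contact_force: [0.1, 0.0, -0.2]
grip_width: 0.0682
clk 12.1 ab z mm [456.88 -87.87  18.14] F x,y,z [ 0.12  0.   -0.21] w 0.0682 yaw 107.04 tilt [-0.0081  0.0005]
```

```bash
python3 -m jog '[0,0,0,0,0,0,0.62, 0,0,0,0,0,0,0.6, 0,0,0,0,0,0,0.6]' 20;  python3 -c "
from go import *
show()"; python3 shot.py w12
```

```text
clock: 12.4
tcp_pos: [0.4613, 0.0513, 0.0183]
orientation: [-1.864, -2.52, 0.01]
contact_force: [-4.8, -1.1, 3.5]
grip_width: 0.051
clk 12.4 ab z mm [455.71 -88.15  18.34] F x,y,z [-4.89  0.36  3.46] w 0.051 yaw 107.03 tilt [-0.0097 -0.0007]
[0.4613 0.0513 0.0183] [[-0.293, 0.956, -0.01], [0.956, 0.293, -0.001], [0.002, -0.009, -1.0]] [-4.78 -1.11  3.46]
```

View pics/w12.png

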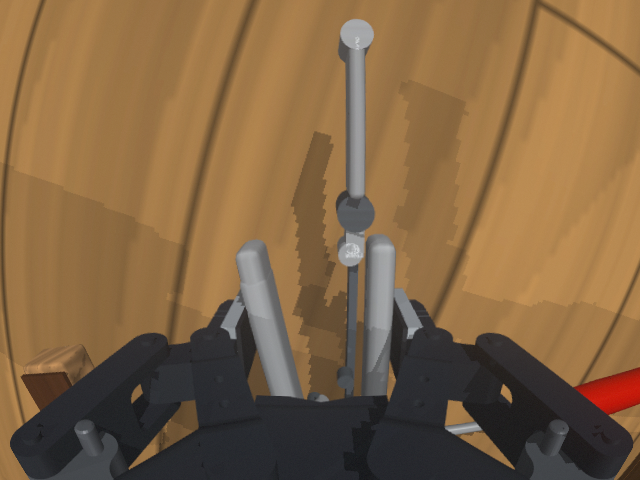

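```bash
python3 -m jog '[0,0,0,0,0.005,0,0.57, 0,0,0,0,0.01,0,0.55, 0,0,0,0,0.015,0,0.52, 0,0,0,0,0.02,0,0.5, 0,0,0,0,0.02,0,0.5]' 20;  python3 -c "
from go import *
show()"
```

```text
clock: 12.95
tcp_pos: [0.4651, 0.0531, 0.0184]
orientation: [-1.863, -2.52, 0.009]
contact_force: [-4.6, 1.0, 7.0]
grip_width: 0.0426
clk 12.95 ab z mm [459.84 -87.57  18.42] F x,y,z [-4.13  2.35  7.04] w 0.0426 yaw 107.06 tilt [-0.0098 -0.0002]
```

```bash
python3 -m jog '[0,0,0,0,0.005,0,0.48, 0,0,0,0,0.01,0,0.45, 0,0,0,0,0.015,0,0.43, 0,0,0,0,0.02,0,0.4, 0,0,0,0,0.02,0,0.4]' 20;  python3 -c "
from go import *
show()"
```

```text
clock: 13.45
tcp_pos: [0.469, 0.0551, 0.0186]
orientation: [-1.862, -2.521, 0.008]
contact_force: [-4.9, 1.1, 6.5]
grip_width: 0.0346
clk 13.45 ab z mm [464.13 -86.88  18.61] F x,y,z [-4.33  2.48  6.45] w 0.0346 yaw 107.1 tilt [-0.0096  0.0005]
```

```bash
python3 -m jog '[0,0,0,0,0.004,0,0.38, 0,0,0,0,0.008,0,0.36, 0,0,0,0,0.01,0,0.35, 0,0,0,0,0.01,0,0.35]' 20;  python3 -c "
from go import *
show()"; python3 shot.py w13
```

```text
clock: 13.85
tcp_pos: [0.4709, 0.0559, 0.0185]
orientation: [-1.861, -2.521, 0.008]
contact_force: [-3.7, 1.5, 3.3]
grip_width: 0.03
clk 13.85 ab z mm [466.25 -86.64  18.55] F x,y,z [-3.07  2.54  3.28] w 0.03 yaw 107.11 tilt [-0.0096  0.0008]
[0.4709 0.0559 0.0185] [[-0.294, 0.956, -0.01], [0.956, 0.294, 0.001], [0.004, -0.009, -1.0]] [-3.68  1.51  3.28]
```

View pics/w13.png

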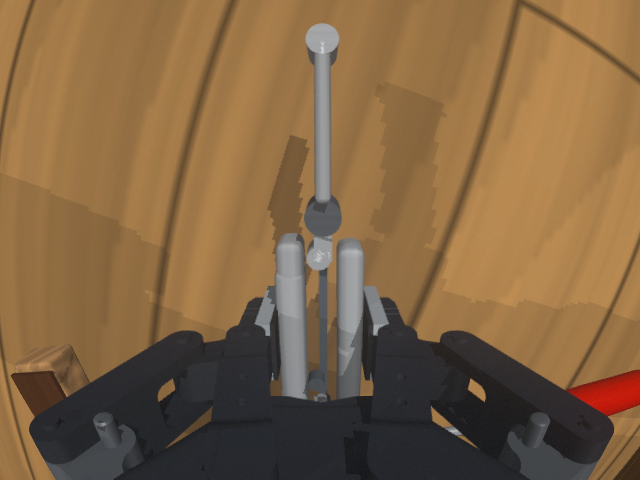

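```bash
python3 -m jog '[0,0,0,0,0.002,0,0.33, 0,0,0,0,0.003,0,0.32, 0,0,0,0,0.003,0,0.32]' 20;  python3 -c "
from go import *
show()"
```

```text
clock: 14.2
tcp_pos: [0.471, 0.056, 0.0186]
orientation: [-1.861, -2.521, 0.009]
contact_force: [-6.1, 1.5, 7.2]
grip_width: 0.0297
clk 14.2 ab z mm [466.34 -86.64  18.65] F x,y,z [-5.37  3.27  7.2 ] w 0.0297 yaw 107.13 tilt [-0.0103  0.0003]
```

```bash
python3 -m jog '[0,0,0,0,0,0,0.45, 0,0,0,0,0,0,0.6, 0,0,0,0,0,0,0.7, 0,0,0,0,0,0,0.7]' 20;  python3 -c "
from go import *
show()"; python3 shot.py w14
```

```text
clock: 14.6
tcp_pos: [0.4714, 0.0559, 0.0186]
orientation: [-1.861, -2.521, 0.009]
contact_force: [0.4, -0.4, 0.1]
grip_width: 0.0601
clk 14.6 ab z mm [466.69 -86.83  18.64] F x,y,z [ 0.24 -0.44  0.12] w 0.0601 yaw 107.11 tilt [-0.0097  0.0004]
[0.4714 0.0559 0.0186] [[-0.294, 0.956, -0.01], [0.956, 0.294, 0.0], [0.003, -0.009, -1.0]] [ 0.36 -0.35  0.12]
```

View pics/w14.png

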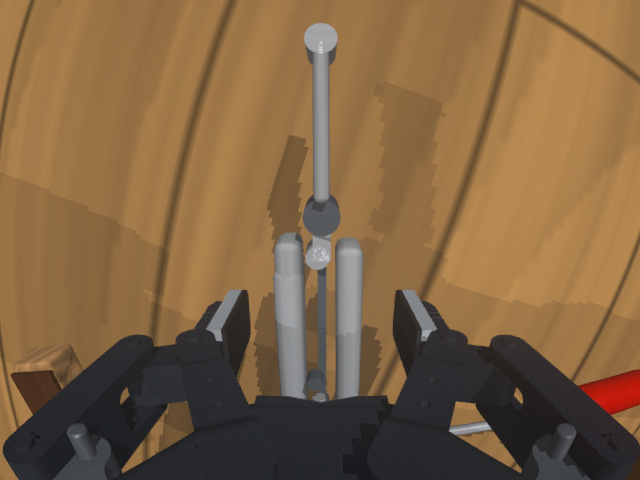

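```bash
python3 -m jog '[0,0,0,0,0,-0.15,0.7, 0,0,0,0,0,-0.35,0.7, 0,0,0,0.1,0,-0.55,0.7, 0,0,0,0.3,0,-0.65,0.7,0,0,0,0.3,0,-0.65,0.7]' 20;  python3 -c "
from go import *
show()
f=r.grab_frame('top')[:,:,::-1].copy();cv2.imwrite('pics/top1.png',f);crop(f,170,190,200,120,4,'pics/tc1.png')
f=r.grab_frame('scene')[:,:,::-1].copy();cv2.imwrite('pics/scene1.png',f);crop(f,260,190,190,110,4,'pics/sc1.png')
"; python3 shot.py w15
```

```text
clock: 15.15
tcp_pos: [0.4559, 0.1188, 0.1523]
orientation: [-1.855, -2.529, -0.002]
contact_force: [0.4, 0.3, -0.3]
grip_width: 0.0597
clk 15.15 ab z mm [470.58 -22.18 152.32] F x,y,z [ 0.52  0.17 -0.32] w 0.0597 yaw 107.47 tilt [-0.0033  0.0041]
[0.4551 0.1138 0.1493] [[-0.296, 0.955, -0.008], [0.955, 0.296, 0.0], [0.003, -0.008, -1.0]] [ 0.16 -0.74 -0.76]
```

View pics/tc1.png

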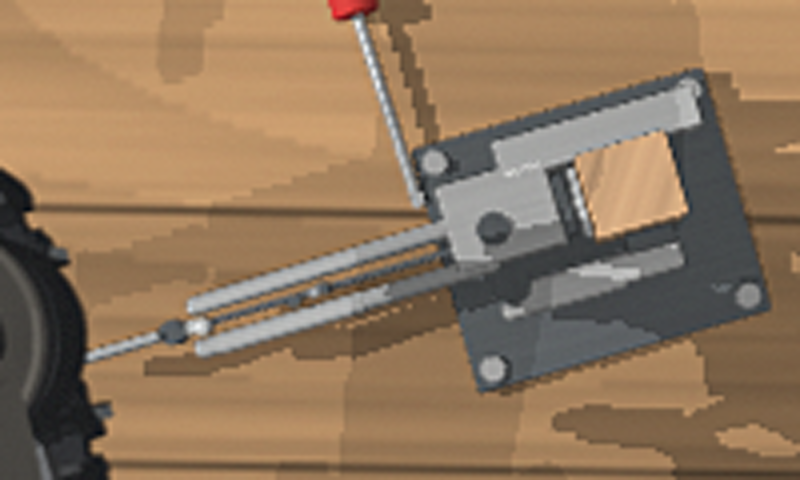

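View pics/sc1.png

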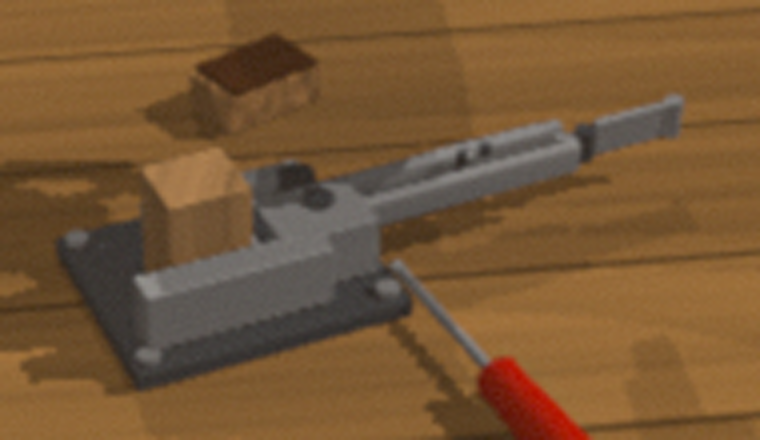

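View pics/w15.png

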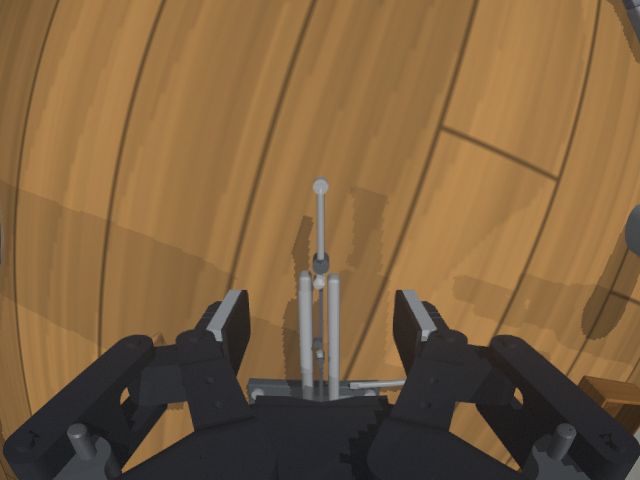

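```bash
python3 -c "
from go import *
show();to(.438,.004,.10)
o=pickle.load(open('pics/w15.pkl','rb'))
for p in [(320,186),(320,262),(305,275),(333,278)]:
    q=onz('wrist',*p,.048,o);print(p,(1e3*np.array([q@xp,q@yp])).round(1))"
```

```text
clk 15.3 ab z mm [467.67 -27.71 148.49] F x,y,z [-0.75 -1.1  -0.4 ] w 0.0598 yaw 107.13 tilt [-0.0101 -0.0003]
shift [ 0.1574 -0.1464  0.2443]
(320, 186) [466.7  14. ]
(320, 262) [466.6 -38.3]
(305, 275) [456.1 -47.9]
(333, 278) [475.7 -50.1]
```

```bash
python3 -m jog '[0,0,0,0.08,-0.07,0.05,0.3, 0,0,0,0.157,-0.146,0.1,0, 0,0,0,0.157,-0.146,0.2,0, 0,0,0,0.157,-0.146,0.24,0, 0,0,0,0.157,-0.146,0.24,0, 0,0,0,0.157,-0.146,0.24,0]' 20;  python3 -c "
from go import *
show();to(.438,.004,.028)"; python3 shot.py w16
```

```text
clock: 15.9
tcp_pos: [0.4175, 0.1335, 0.1008]
orientation: [-1.862, -2.52, 0.011]
contact_force: [0.2, 1.3, -0.1]
grip_width: -0.0001
clk 15.9 ab z mm [438.33   3.25 100.76] F x,y,z [ 0.57  1.17 -0.09] w -0.0001 yaw 107.06 tilt [-0.0108 -0.0005]
shift [0.0027 0.0022 0.3638]
[0.4175 0.1335 0.1008] [[-0.293, 0.956, -0.011], [0.956, 0.293, -0.0], [0.003, -0.01, -1.0]] [ 0.2   1.29 -0.09]
```

View pics/w16.png

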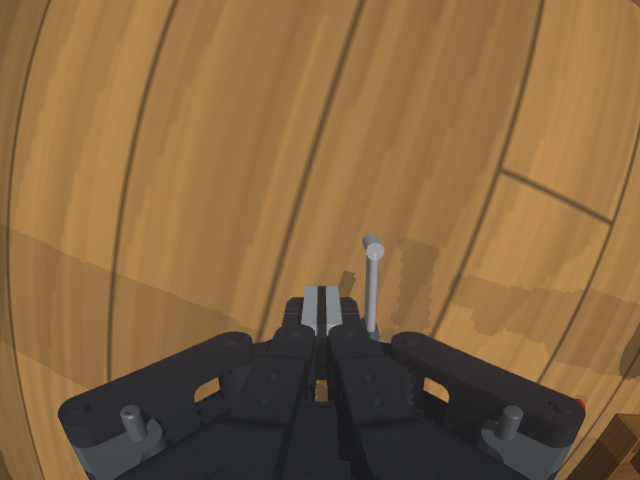

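```bash
python3 -m jog '[0,0,0,0,0,0.12,0, 0,0,0,0,0,0.24,0, 0,0,0,0,0,0.34,0, 0,0,0,0.003,0,0.36,0, 0,0,0,0.003,0,0.36,0]' 20;  python3 -c "
from go import *
show()"; python3 shot.py w17
```

```text
clock: 16.45
tcp_pos: [0.4171, 0.1343, 0.0293]
orientation: [-1.863, -2.52, 0.01]
contact_force: [0.4, 1.2, -0.4]
grip_width: 0.0003
clk 16.45 ab z mm [438.17   4.21  29.25] F x,y,z [ 0.77  1.06 -0.38] w 0.0003 yaw 107.06 tilt [-0.0103 -0.0003]
[0.4171 0.1343 0.0293] [[-0.293, 0.956, -0.01], [0.956, 0.293, -0.0], [0.003, -0.01, -1.0]] [ 0.42  1.24 -0.38]
```

View pics/w17.png

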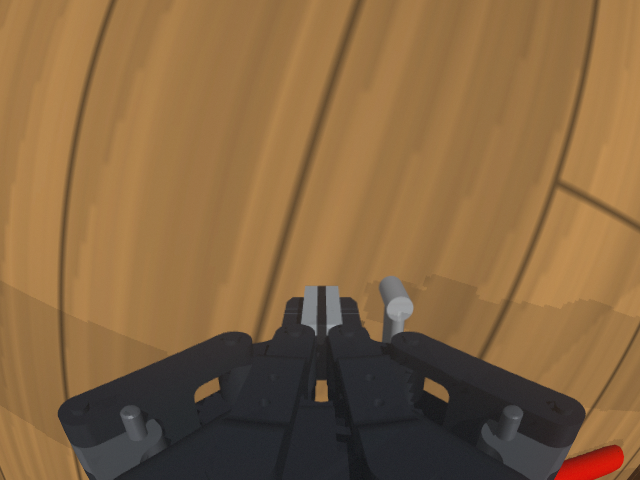

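```bash
S='from go import *
show()'; python3 -m jog '[0,0,0,0,0.015,0,0, 0,0,0,0,0.03,0,0, 0,0,0,0,0.04,0,0,0,0,0,0,0.04,0,0]'>/dev/null;  python3 -c "$S"; python3 -m jog '[0,0,0,0,0.01,0,0, 0,0,0,0,0.02,0,0, 0,0,0,0,0.02,0,0]'>/dev/null;  python3 -c "$S"
```

```text
clk 16.9 ab z mm [447.42   4.23  30.13] F x,y,z [ 0.23  0.06 -0.  ] w 0.0001 yaw 107.04 tilt [-0.008   0.0006]
clk 17.2 ab z mm [451.67   4.19  30.12] F x,y,z [ 0.28 -0.28 -0.71] w 0.0001 yaw 107.04 tilt [-0.0079  0.0007]
```

```bash
S='from go import *
show()'; python3 -m jog '[0,0,0,0,0.01,0,0, 0,0,0,0,0.02,0,0, 0,0,0,0,0.02,0,0]'>/dev/null;  python3 -c "$S"; python3 -m jog '[0,0,0,0,0.01,0,0, 0,0,0,0,0.02,0,0, 0,0,0,0,0.02,0,0]'>/dev/null;  python3 -c "$S"; python3 shot.py w18
```

```text
clk 17.5 ab z mm [455.7    4.18  29.99] F x,y,z [-1.35 -0.58 -0.09] w -0.0003 yaw 107.03 tilt [-0.0082  0.0005]
clk 17.8 ab z mm [459.67   3.9   29.87] F x,y,z [-1.94 -0.57  0.49] w -0.0003 yaw 107.01 tilt [-0.0086  0.0001]
[0.4377 0.1404 0.0299] [[-0.293, 0.956, -0.009], [0.956, 0.293, 0.0], [0.003, -0.008, -1.0]] [-1.69 -1.12  0.49]
```

View pics/w18.png

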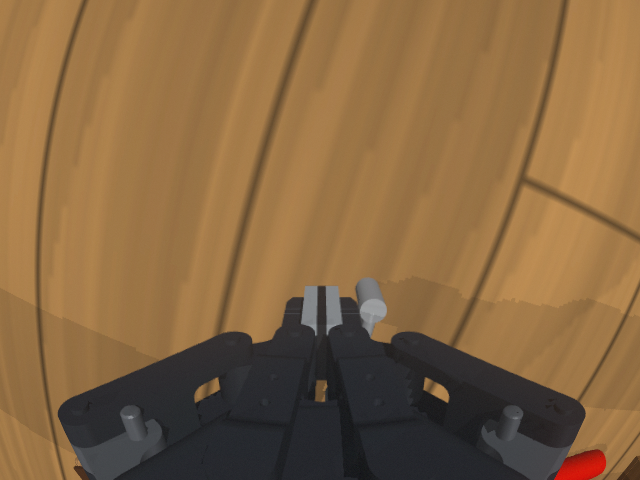

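```bash
S='from go import *
show()'; python3 -m jog '[0,0,0,0,0.01,0,0, 0,0,0,0,0.02,0,0, 0,0,0,0,0.03,0,0, 0,0,0,0,0.03,0,0]'>/dev/null;  python3 -c "$S"; python3 -m jog '[0,0,0,0,0.01,0,0, 0,0,0,0,0.02,0,0, 0,0,0,0,0.02,0,0]'>/dev/null;  python3 -c "$S
f=r.grab_frame('scene')[:,:,::-1].copy();crop(f,260,190,190,110,4,'pics/sc2.png')"
```

```text
clk 18.25 ab z mm [465.91   3.97  29.79] F x,y,z [-1.79 -0.36  0.14] w 0.0001 yaw 107.01 tilt [-0.0084  0.0004]
clk 18.55 ab z mm [470.11   3.98  29.72] F x,y,z [-1.38  0.52  0.09] w 0.0 yaw 107.01 tilt [-0.0084  0.0006]
```

View pics/sc2.png

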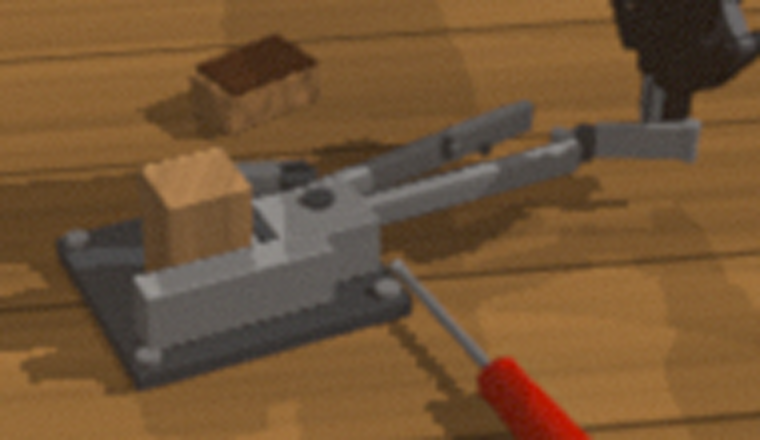

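```bash
python3 -m jog '[0,0,0,0,-0.02,0,0, 0,0,0,0,-0.04,0,0, 0,0,0,0,-0.06,0,0, 0,0,0,0,-0.08,0,0, 0,0,0,0,-0.1,0,0, 0,0,0,0,-0.12,0,0, 0,0,0,0,-0.14,0,0, 0,0,0,0,-0.15,0,0]'; python3 -m jog '[0,0,0,0,0,-0.2,0, 0,0,0,0,0,-0.4,0, 0,0,0,0,0,-0.6,0, 0,0,0,0.1,0,-0.75,0, 0,0,0,0.3,0,-0.85,0, 0,0,0,0.5,0,-0.85,0,0,0,0,0.5,0,-0.85,0,0,0,0,0.5,0,-0.85,0]'; python3 -c "
from go import *
show()
f=r.grab_frame('top')[:,:,::-1].copy();cv2.imwrite('pics/top3.png',f);crop(f,170,190,200,120,4,'pics/tc3.png')
f=r.grab_frame('scene')[:,:,::-1].copy();cv2.imwrite('pics/scene3.png',f);crop(f,260,190,190,110,4,'pics/sc3.png')"
```

```text
clock: 19.4
tcp_pos: [0.4185, 0.1347, 0.03]
orientation: [-1.864, -2.52, 0.007]
contact_force: [-0.3, -0.8, 0.3]
grip_width: -0.0001
clock: 20.2
tcp_pos: [0.3902, 0.2307, 0.2002]
orientation: [-1.861, -2.522, 0.008]
contact_force: [-0.1, -0.3, -0.4]
grip_width: 0.0001
clk 20.2 ab z mm [441.1  104.19 200.21] F x,y,z [-0.17 -0.28 -0.42] w 0.0001 yaw 107.15 tilt [-0.0084  0.0002]
```

View pics/tc3.png

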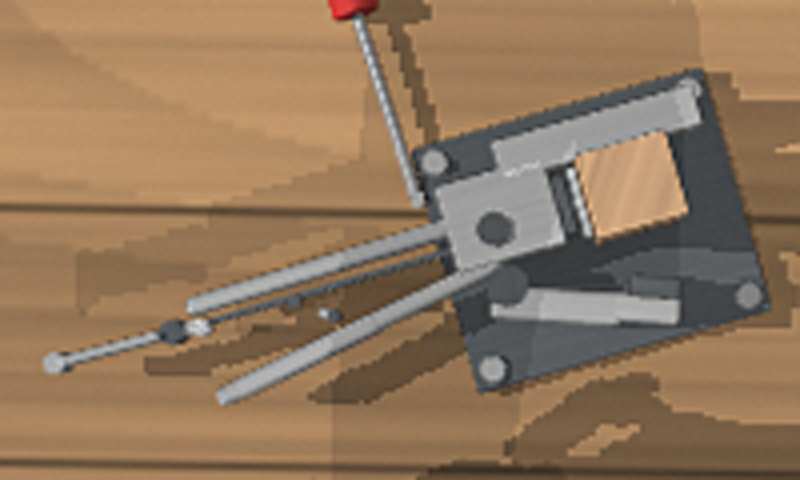

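View pics/scene3.png

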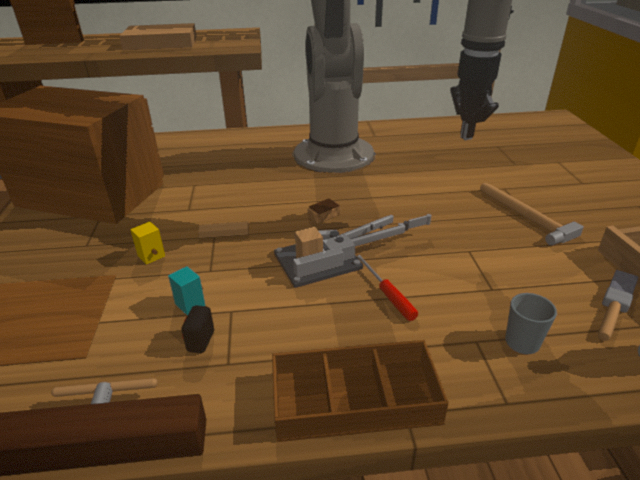

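Run:
```python
from go import *
f=cv2.imread('pics/top3.png');crop(f,290,205,70,55,11,'pics/te3.png')
```

```text
(no output)
```

View pics/te3.png

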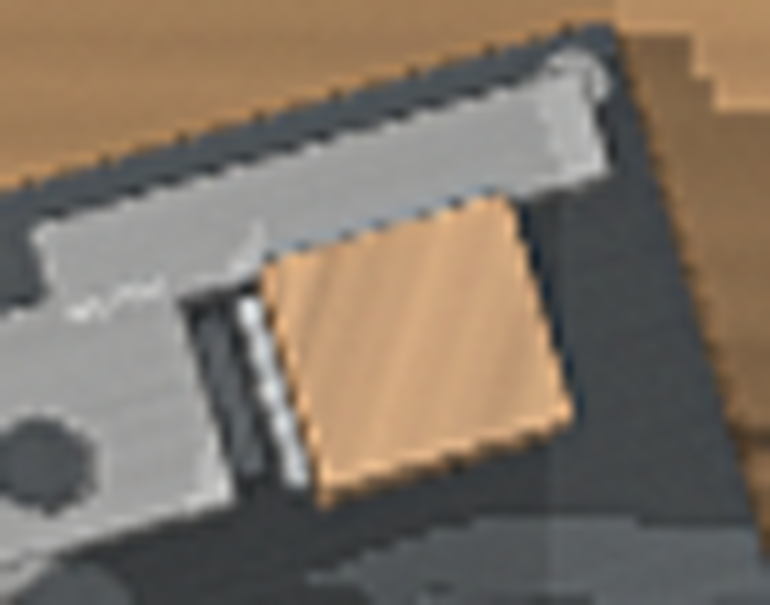

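```bash
python3 - <<'E'
from go import *
T=lambda x,y,z:onz('top',290+x/11,205+y/11,z)
for n,p,z in [('stopfront',(257,300),.047),('stopfront',(303,480),.047),('blkL',(262,262),.082),('blkL',(320,500),.082),('blkR',(510,198),.082),('blkR',(570,415),.082),('jaw',(605,175),.048),('jaw',(190,298),.048)]:
    q=T(*p,z);print(n,(1e3*np.array([q@xp,q@yp])).round(1))
E
python3 -m jog '[0,0,0.047,-0.1,0,0,0, 0,0,0.094,-0.25,0,0,0, 0,0,0.141,-0.4,-0.1,0,0, 0,0,0.188,-0.6,-0.15,0,0, 0,0,0.235,-0.8,-0.2,0,0, 0,0,0.282,-1,-0.25,0,0, 0,0,0.329,-1,-0.3,0,0, 0,0,0.376,-1,-0.35,0,0, 0,0,0.423,-1,-0.35,0,0, 0,0,0.47,-1,-0.35,0,0, 0,0,0.5,-1,-0.35,0,0]'; python3 -c "
from go import *
show();to(.37,-.27,.17)"
```

```text
stopfront [ 486.7 -247.6]
stopfront [ 454.5 -246.4]
blkL [ 490.1 -249.5]
blkL [ 449.2 -247.6]
blkR [ 488.7 -292.3]
blkR [ 451.1 -291.6]
jaw [ 490.5 -311.4]
jaw [ 490.2 -236.5]
clock: 21.4
tcp_pos: [0.3815, 0.0158, 0.1996]
orientation: [-3.109, -0.45, 0.016]
contact_force: [0.3, -0.1, 0.3]
grip_width: -0.0002
clk 21.4 ab z mm [368.94 -98.4  199.61] F x,y,z [ 0.27 -0.21  0.28] w -0.0002 yaw 16.48 tilt [-0.0102 -0.001 ]
shift [0.0191 0.8581 0.1462]
```

```bash
python3 -m jog '[0,0,0,0.01,0.2,0,0, 0,0,0,0.02,0.4,0,0, 0,0,0,0.02,0.6,0.05,0, 0,0,0,0.02,0.8,0.1,0, 0,0,0,0.02,0.86,0.1,0,0,0,0,0.02,0.86,0.1,0,0,0,0,0.02,0.86,0.1,0]'; python3 shot.py w20; python3 -c "
from h import *
f=cv2.imread('pics/w20.png');crop(f,200,20,220,165,3.6,'pics/w20c.png')"
```

```text
clock: 22.1
tcp_pos: [0.4333, -0.1475, 0.1791]
orientation: [-3.108, -0.449, 0.017]
contact_force: [-0.0, -0.5, -0.2]
grip_width: -0.0
[ 0.4333 -0.1475  0.1791] [[0.959, 0.283, -0.011], [0.283, -0.959, -0.0], [-0.011, -0.003, -1.0]] [-0.02 -0.45 -0.16]
```

View pics/w20.png

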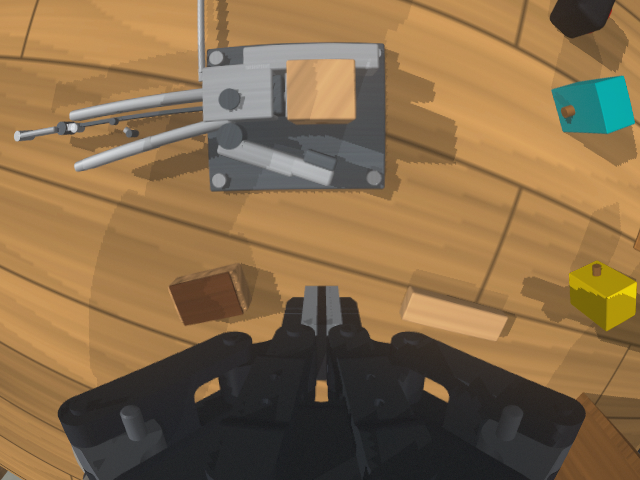

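View pics/w20c.png

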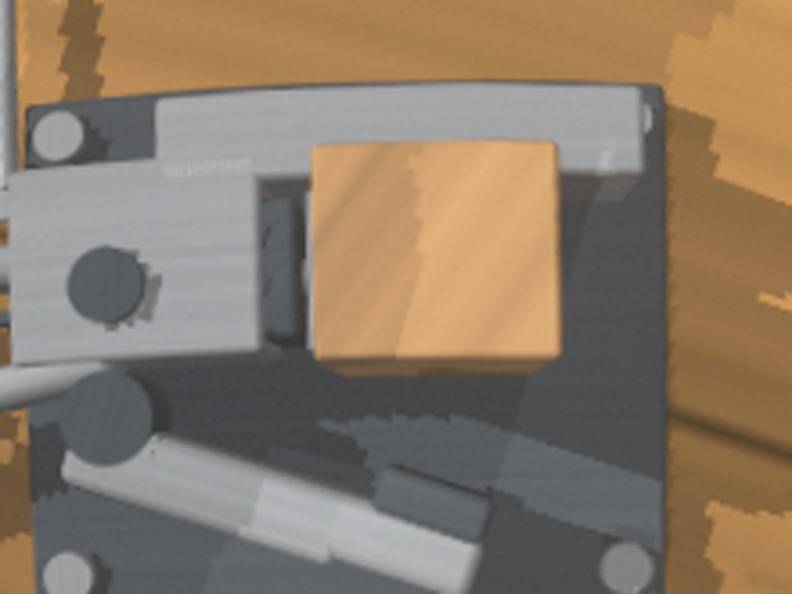

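The dowel no longer shows on the block's -x face, at about (320,122) in the full frame. The pliers are open, the lever is at rest and the block is seated. I'm handing it in.

```bash
python3 -c "
from bench import r
print(r.hand_in())"
```

```text
the job is handed in; nothing more can be done
None
```

The job is done and handed in at about 22 s of the 69 s allowed.

- **Block:** I stood it on the plate and slid it to +y until the stop plate went solid. It moved about 3 mm, with readings up to about 5.6 N. I then slid the block in +x against the fixed jaw, about 4 N, and released it.
- **Squeeze:** I squeezed the two handle bars with the gripper at its 20 N minimum. The handle went over centre onto its stop at 29.7 mm over both bars, and stayed locked after I let go.
- **Release:** I flicked the lever at about 2 N by wrist reading, and the pliers sprang open.

**Last checks:**
- In the top and wrist pictures the pliers are open and the lever is back at rest.
- The block is against the fixed jaw and the stop. The stop's front face reads 3 to 4 mm further in than at the start, which agrees with it being fully home at 3 mm.
- No dowel shows on the block's face, and nothing else in the pictures looks moved. I judged the dowel flush by eye from above and did not measure its depth.

One reading disagreed. The rivet I measured lay about 4 mm off in x from where the jaw and bars put it. I worked from the parts themselves and from contact, so it had no effect.

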